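# Load and clamp a glass rod in the bench lathe

### The arm

A 6-joint arm with a two-finger parallel gripper is mounted at the origin on the work surface. World frame = base frame: x ahead of the robot, y to its left, z up, the work surface at z = 0. Lengths are in mm, angles in degrees, forces in N, time in s.
With the tool pointing down it reaches from about 300 to 850 mm from the base axis. Payload 4.2 kg.
Tool frame: the origin (TCP) lies at the centre of the arm's flange, where the gripper is bolted on; the fingertips stand 191 mm ahead of it and the grasp point (between the pads) lies 172 mm ahead of it; z points along the fingers, x is the direction in which the jaws open and shut, and the axes are right-handed (so a half turn about z gives the same grasp; the last joint's range is limited). The gripper opens to 91 mm and grips with 3 to 60 N. Pads are 32 mm wide; open, the fingers measure 118 mm over their backs; the gripper's body (76 mm by 178 mm) begins 60 mm behind the grasp point.
Start: joints at [73.453, 18.312, 89.639, -0, 72.044, -1.146], TCP at [152.702, 554.351, 404.776] pointing down, gripper open.
Joint ranges: [-177.97, 177.97], [-48.28, 115.42], [12.27, 149.76], [-77.06, 257.06], [2.81, 150.46], [-146.56, 146.56]. Speed limits (degrees/s): [147.25, 147.25, 180, 180, 180, 180].

### API

Orientations are given as [roll, pitch, yaw] about the fixed x, y, z axes, in that order (R = Rz(yaw) Ry(pitch) Rx(roll)).
In Python, from workcell import telemetry, imaging, env gives the robot as it stands. The module is installed in compiled form; this text tells all that it offers.
- The arm moves only by the tool jog_arm, never from a script. Its argument "series" is a list of rows, each a list of 3 entries, a list of its own where there are three numbers: the shift along the world's x, y, z in mm, then the turn, a rotation vector about the world's x, y, z in rad, then the opening, from 0 (shut) to 1 (fully open). In form: [[[x, y, z], [ax, ay, az], jaw], ...]. A call has exactly 5 rows; each row is the pose to reach, as a shift and turn from the pose measured when the call began; what a row does not reach only later rows make up. A row lasts 1/12 s, in which the tool goes at most 41.7 mm and 7.16 degrees, less where a joint would pass 70% of its speed; a pose out of reach is approached as far as the arm can. A call with a gripper value outside its range is refused whole. The fingers move at their own pace and stop on an object; "squeeze" is the grip in N (left out, the last holds). Time passes only in rows, so rows that repeat a pose let the fingers close, or fill a call up. It gives the time, the measured TCP pose, the force and the opening at its end, in the units of the state.
- telemetry.state(): the state, without advancing time (a new reading comes with each control period).
- imaging.grab_frame(name): name is "scene" or "side" or "wrist"; returns a dict with "pixels" (400x640x3 uint8, red, green, blue), "fov_y" (degrees; the focal length in pixels is half the picture's height over the tangent of half this angle, whatever the lens; pixels are square), "cx", "cy" (the principal point, pixels), "k1" (the pictures are not rectified: a ray, as slopes to the right and down, at radius r is drawn at 1 + k1 r^2 times it, then the intrinsics apply), "R" (3x3) and "t" (3): a world point X has camera coordinates R X + t; the wrist camera has in their place "T_tool_cam" (4x4, takes a point from camera to tool coordinates, whose origin is the TCP and whose axes are the tool frame's). Camera axes: x right, y down, z forward; pixel columns grow to the right and rows downward; lengths in mm; the calibration is good to about 2 mm. A picture is of the moment at which its call begins: read the wrist's pose just before it. There is no depth.
- env.job_done(): hands the job in, once; it reports no verdict.
The state is a dict: "time_s": time; "qpos": joint angles; "qvel": joint speeds; "effort": joint torques, N m; "ee_pos": TCP position; "ee_rot": TCP orientation; "force": force on the tool from outside, world axes, zero at the start; "torque": the same for the moment, N m; "gripper_width": finger opening in mm.
Only numpy, scipy, OpenCV 4.12 (cv2) and the standard library are available. Lean on these libraries where they do the work, as an engineer would, in place of code of your own. Each camera call takes 0.05 s, during which the arm holds its last target.

### The job

Take the amber glass rod from its wooden rest and lay it in the two black V rests of the green bench lathe, then let go of it. Then wind the handwheel clockwise until the tailstock has pushed the rod against the white spring-loaded stop pad and pressed that pad about halfway in: firmly held, but not driven to the end of its travel. Let go of the wheel and leave the blue rod, the timer and the black graphite plate where they are.

Things in the scene. Friction and masses are not known exactly. Their poses are not given: they have to be found in the camera images.
- lathe: Bench glass lathe, fixed, its place varies: grey bed 120 mm deep (x), 540 mm long (y); green headstock (140 mm high) at the +y end, green tailstock (88 mm) in the middle, console with the handwheel on a grey sloping face at the -y end. Origin on the table under the bed; x away from the robot, y along the bed to the headstock, z up; yaw within 0.18 rad.
- rod_seat (a point): Midway between the lathe's two black V rests, on the axis of a rod lying in them (100 mm above the table); axes as lathe, rod along y. Rests 14 mm wide, centred 45 mm either side, 90 degree V's 48 mm wide at the mouth, tips 4 mm above this point. Free room 58 mm down between them. The rod may lie up to 20 mm either way along y if it fits between the faces.
- tail_face (a point): Centre of the tailstock's pushing face, a black disc 40 mm across that looks to lathe +y, at the height of the rod axis. Winding the wheel clockwise moves it to +y, 40 mm a turn; it moves only with the wheel (screw).
- stop_face (a point): Centre of the white stop pad's face, a disc 40 mm across that looks to lathe -y at the height of the rod axis. At the start 196 to 215 mm of free room lie between it and tail_face.
- stop_pad (a joint): How far the white stop pad is pushed into the headstock, in m: 0 fully out (start), 0.012 at the end of its travel. Spring 800 N/m (about 5 N at halfway); its red stem shows less as it goes in.
- wheel (a joint): Angle of the handwheel, in rad, growing clockwise as seen by someone facing the sloping face; starts between 0 and 3, free to turn to about 20. 6.283 rad moves the tailstock 40 mm. Stiff enough (0.15 N m, about 3 N at the handle) to stay where it is left.
- wheel_axis (a point): Centre of the handwheel's back, fixed to the lathe (axes as lathe). The wheel's axis rises from the sloping face here at 35 degrees from vertical, leaning to lathe -y (away from the tailstock): direction (0, -0.574, 0.819) in the lathe frame. Rim 125 mm across, its front 12.5 mm along the axis from this point.
- crank_mid (a point): On the centre line of the handwheel's red handle, 33 mm below its free end. The handle is a round peg 18 mm thick, 65 mm long, parallel to the wheel's axis and 45 mm from it; it spins freely on its pin. This point is 44 mm along the axis beyond wheel_axis. Its orientation spins with the handle and means nothing.
- rod_amber: The amber glass rod to load: solid, 28 mm in diameter, 150 mm long, about 0.2 kg, opaque orange. Origin at its centre, its length along its y.
- rod_blue: A dark blue glass rod of the same size, to be left on its rest. Origin at its centre, its length along its y.
- rest_amber: Wooden rest on which the amber rod starts, fixed to the table to the left or right of the robot's middle: base 70 x 160 x 12 mm with two V's 50 mm either side of its middle (y); the rod's axis lies 50 mm above the table along y. Origin under its centre.
- rest_blue: The same kind of wooden rest, with the blue rod, on the other side.
- tail: The tailstock with its pushing disc; origin at tail_face, axes as lathe.
- timer: White bench timer, 30 x 75 x 65 mm, loose; origin under its centre. Leave alone.
- marver: Black graphite plate, 90 x 120 x 12 mm, lying loose on the table; origin under its centre. Leave alone.
- lamp_bar (a point): Free end (axis) of the lamp bar over the handwheel: 26 mm thick, 145 mm long, from here along lathe +x to its post on the far side, 362 mm above the table. A hand coming straight down on the wheel meets the bar: come in tilted, along the wheel's axis. Axes as lathe.
Not all that is in view belongs to the job. Of the things like the rod_amber, leave any that is grey, turquoise or yellow; of the rest the smaller one is meant.

How it is judged (in metres and radians):
On the way, in this order (a step that is already met when the one before it is completed fails the run):
1. the amber rod lies in both V rests of the lathe and is let go (horizontal distance between rod_amber and rod_seat below 0.06 m and x of rod_amber in the frame of lathe between -0.005 and 0.005 m and z of rod_amber in the frame of lathe between 0.096 and 0.104 m and angle between the y axis of rod_amber and the y axis of lathe, either way round below 0.07 rad and contact force between rod_amber and the fingers below 0.1 N), for 0.2 s.
2. the tailstock presses the rod against the stop pad, and the pad is part of the way in (value of joint stop_pad above 0.002 m and contact force between tail and rod_amber above 0.5 N), for 0.1 s.
At the end, for the whole second after the job is handed in: The amber rod lies at rest in both V rests (axis within 5 mm sideways and 4 mm in height of the seat, within 4 degrees of the lathe's length), not touched by the fingers; the tailstock presses on its end, and the stop pad is 2 to 10.5 mm into its 12 mm of travel (all of step 1 and all of step 2 and value of joint stop_pad below 0.0105 m and linear speed of rod_amber below 0.01 m/s).
It fails at once if the stop pad is driven to the end of its travel (beyond 11.6 mm) (value of joint stop_pad above 0.0116 m).
It fails at once if the blue rod is moved by more than 15 mm (distance of rod_blue from where it was at the start of the episode above 0.015 m).
It fails at once if the timer or the graphite plate is moved by more than 25 mm (distance of any of timer, marver from where it was at the start of the episode above 0.025 m).
It also fails if it takes over 72 s, if anything falls off the work surface, if the arm or the gripper's body presses on something with over 40 N, if the wrist force passes 120 N, or if a joint passes its speed limit or range.

## Working session

There is one attempt and no reset: what is moved stays moved. The work goes in short steps, Python scripts to look and compute and a tool call to move; the robot and the scene stay as the last step left them, time stands still between calls to the robot, and variables do not carry over. Pictures are saved under pics/ and viewed, and the job is handed in when it is done.

Besides the shell and the picture viewer there is one more tool, called after "Request:" as name(argument=value, ...) on one line, values as JSON. jog_arm: Moves the arm, as the interface text tells. Its arguments: {"type":"object","properties":{"series":{"type":"array"},"squeeze":{"type":"number"}},"required":["series"]}

```bash
mkdir -p pics; cat > h.py <<'E'
import numpy as np, cv2
from scipy.spatial.transform import Rotation as Ro
from workcell import telemetry, imaging, env
def st(): return telemetry.state()
def save(n,fn,crop=None,sc=1):
    f=imaging.grab_frame(n); im=f["pixels"][:,:,::-1]
    import pickle; pickle.dump(f,open('pics/'+fn+'.pkl','wb'))
    if crop: im=im[crop[1]:crop[3],crop[0]:crop[2]]
    if sc!=1: im=cv2.resize(im,None,fx=sc,fy=sc,interpolation=cv2.INTER_CUBIC)
    cv2.imwrite('pics/'+fn+'.png',im); return f
E
python3 - <<'E'
from h import *
s=st(); print({k:np.round(v,3) for k,v in s.items()})
for n in ("scene","side","wrist"):
    f=save(n,n+'0'); print(n,{k:np.round(v,3).tolist() for k,v in f.items() if k!='pixels'})
E
```

```text
{'time_s': np.float64(0.0), 'qpos': array([73.455, 18.351, 89.708,  0.   , 72.044, -1.145]), 'qvel': array([ 0.021, -0.006,  0.028, -0.062,  0.04 , -0.052]), 'effort': array([  0.   , -41.247, -23.197,   0.073,   0.046,  -0.   ]), 'ee_pos': array([152.63 , 554.189, 403.919]), 'ee_rot': array([-1.79998e+02,  1.02000e-01,  7.46000e+01]), 'force': array([-0.619,  0.04 , -0.298]), 'torque': array([-0.009,  0.034,  0.025]), 'gripper_width': np.float64(90.989)}
scene {'fov_y': 55.81, 'cx': 316.632, 'cy': 198.407, 'k1': -0.07, 'R': [[-0.871, 0.492, -0.014], [0.393, 0.678, -0.621], [-0.296, -0.546, -0.784]], 't': [458.914, -25.381, 1532.285]}
side {'fov_y': 47.236, 'cx': 317.574, 'cy': 192.733, 'k1': -0.01, 'R': [[0.869, -0.494, -0.018], [-0.302, -0.501, -0.811], [0.392, 0.71, -0.585]], 't': [-456.371, 297.974, 1390.042]}
wrist {'fov_y': 71.678, 'cx': 317.475, 'cy': 194.14, 'k1': -0.021, 'T_tool_cam': [[1.0, 0.001, 0.0, 0.015], [-0.001, 0.972, 0.234, -65.863], [-0.0, -0.234, 0.972, 19.491], [0.0, 0.0, 0.0, 1.0]]}
```

View pics/scene0.png

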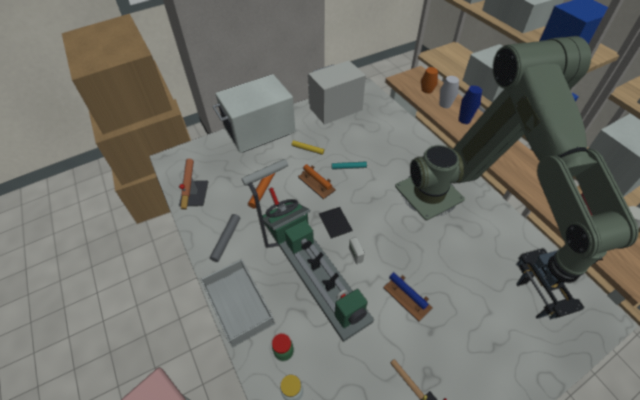

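View pics/side0.png

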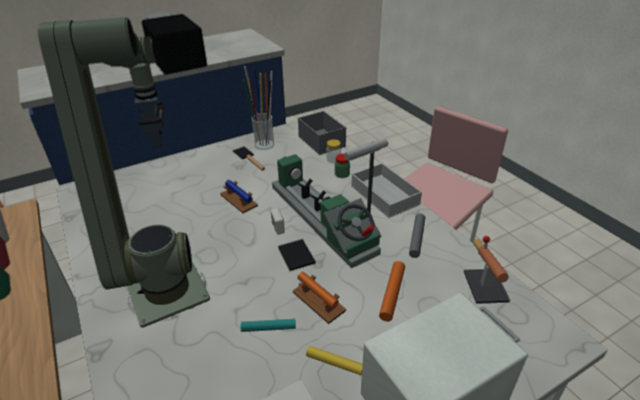

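View pics/wrist0.png

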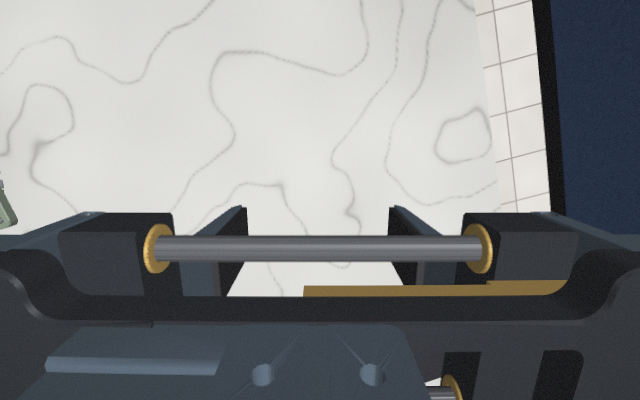

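```bash
python3 - <<'E'
import cv2
a=cv2.imread('pics/side0.png'); b=cv2.imread('pics/scene0.png')
def c(im,x0,y0,x1,y1,s,n): cv2.imwrite('pics/'+n,cv2.resize(im[y0:y1,x0:x1],None,fx=s,fy=s,interpolation=cv2.INTER_CUBIC))
c(a,260,130,400,270,5.5/1,'side0_l.png') if 0 else c(a,260,130,400,230,5.7,'side0_l1.png')
c(a,285,180,405,280,6,'side0_l2.png')
c(a,270,255,410,335,5.7,'side0_r.png')
c(b,235,150,375,250,5.7,'scene0_l1.png'); c(b,255,190,385,345,3.8,'scene0_l2.png')
c(a,215,160,355,270,5.7,'side0_m.png')
E
```

```text
(no output)
```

View pics/side0_l1.png

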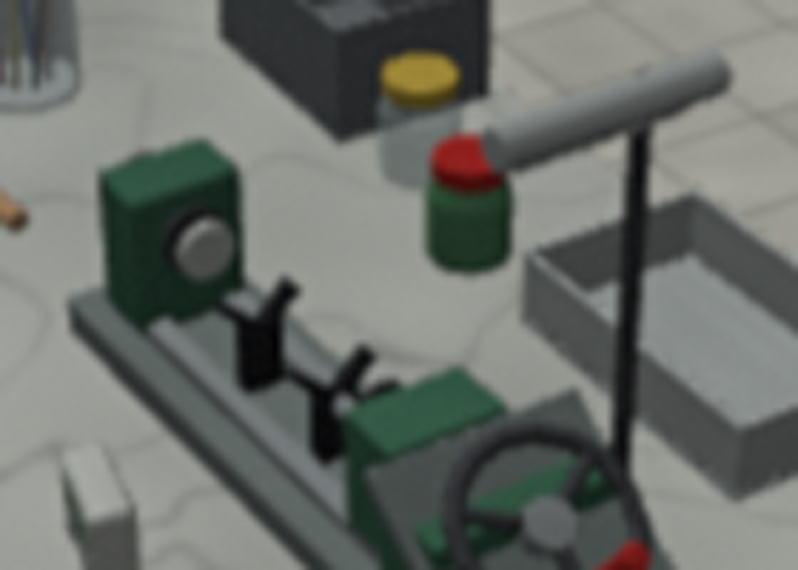

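View pics/side0_l2.png

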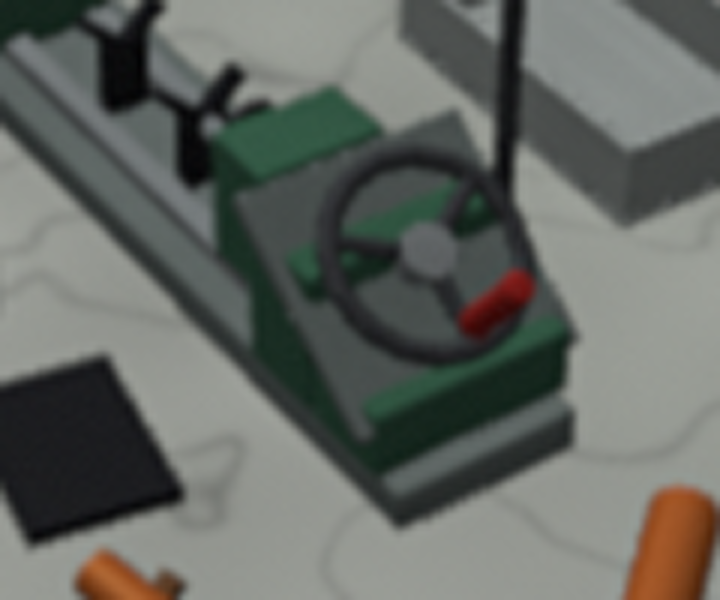

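View pics/side0_r.png

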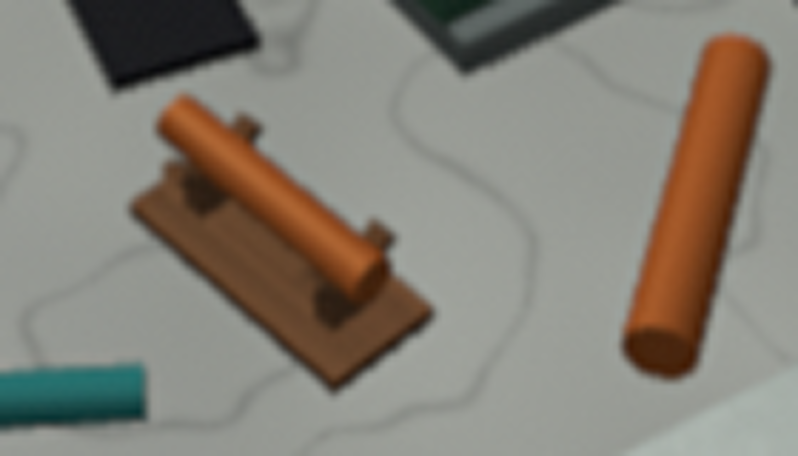

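View pics/scene0_l1.png

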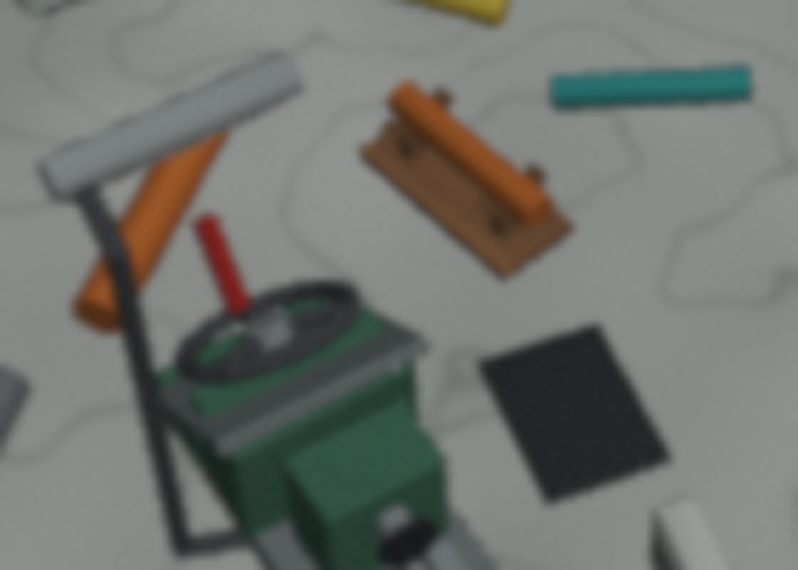

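View pics/scene0_l2.png

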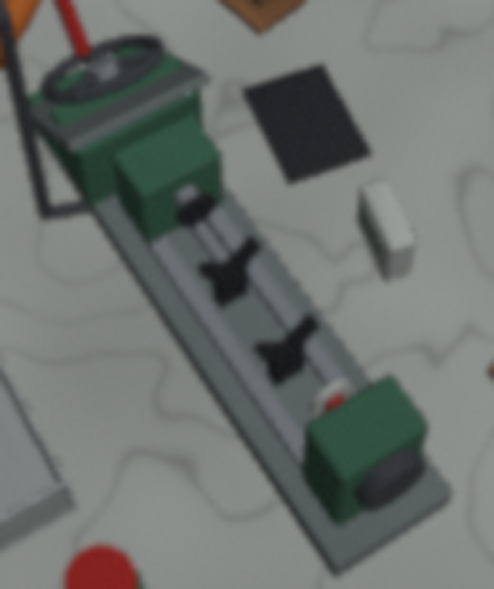

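```bash
cat >> h.py <<'E'
import pickle
from scipy.optimize import least_squares
def intr(f):
    H=f["pixels"].shape[0]; return (H/2)/np.tan(np.radians(f["fov_y"])/2)
def RT(f,pose=None):
    """world->cam R,t"""
    if "R" in f: return np.array(f["R"]),np.array(f["t"])
    T=np.eye(4);T[:3,:3]=Ro.from_euler('xyz',pose['ee_rot'],degrees=True).as_matrix();T[:3,3]=pose['ee_pos']
    M=np.linalg.inv(T@np.array(f["T_tool_cam"])); return M[:3,:3],M[:3,3]
def proj(f,X,pose=None):
    R,t=RT(f,pose); c=np.atleast_2d(X)@R.T+t; s=c[:,:2]/c[:,2:]; r2=(s**2).sum(1,keepdims=True)
    return s*(1+f["k1"]*r2)*intr(f)+[f["cx"],f["cy"]]
def ray(f,px,pose=None):
    R,t=RT(f,pose); d=(np.array(px,float)-[f["cx"],f["cy"]])/intr(f); s=d.copy()
    for _ in range(20): s=d/(1+f["k1"]*(s@s))
    o=-R.T@t; v=R.T@np.array([s[0],s[1],1]); return o,v/np.linalg.norm(v)
def onz(f,px,z,pose=None):
    o,v=ray(f,px,pose); return o+v*(z-o[2])/v[2]
def tri(obs):
    A=np.zeros((3,3));b=np.zeros(3)
    for f,px,*p in obs:
        o,v=ray(f,px,*p); P=np.eye(3)-np.outer(v,v); A+=P;b+=P@o
    X=np.linalg.solve(A,b); return X,[np.linalg.norm(np.cross(X-ray(f,px,*p)[0],ray(f,px,*p)[1])) for f,px,*p in obs]
def ld(n): return pickle.load(open('pics/'+n+'.pkl','rb'))
def Rz(a): return Ro.from_euler('z',a).as_matrix()
E
python3 - <<'E'
from h import *
S=ld('side0');C=ld('scene0')
s1=lambda x,y:(260+x/5.7,130+y/5.7); s2=lambda x,y:(285+x/6,180+y/6); sr=lambda x,y:(270+x/5.7,255+y/5.7)
c1=lambda x,y:(235+x/5.7,150+y/5.7); c2=lambda x,y:(255+x/3.8,190+y/3.8)
print('rod ends',tri([(S,sr(368,278)),(C,c1(533,205))]),tri([(S,sr(177,112)),(C,c1(405,97))]))
for nm,f,p in [('-x-y',S,s2(400,525)),('+x-y',S,s2(572,440)),('-x+y',S,s1(72,330)),('+x+y',C,c2(338,575)),('-x+y',C,c2(448,503))]: print(nm,onz(f,p,0).round(1))
print('hub',tri([(S,s2(430,248)),(C,c1(270,330))]))
print('peg free end',tri([(S,s2(518,285)),(C,c1(205,220))]))
print('lamp free', tri([(S,s1(500,145)),(C,c1(290,75))]))
print('marver',[onz(S,s2(*p),12).round(0) for p in [(105,360),(180,490),(30,540)]])
E
```

```text
rod ends (array([ 374.61772567, -267.90985454,  -11.30833586]), [np.float64(48.39865727920256), np.float64(48.39865727920245)]) (array([ 374.10422673, -263.67035247,  110.04507885]), [np.float64(43.549796424764104), np.float64(43.549796424764146)])
-x-y [ 534.7 -202.8    0. ]
+x-y [ 651.3 -196.4    0. ]
-x+y [506.  328.2   0. ]
+x+y [619.  336.1   0. ]
-x+y [506.5 331.    0. ]
hub (array([ 587.70741964, -140.69607353,  123.40017726]), [np.float64(2.149110836636452), np.float64(2.149110836636588)])
peg free end (array([ 590.80169586, -217.41983628,  152.38149291]), [np.float64(0.24795828560856623), np.float64(0.24795828560859923)])
lamp free (array([ 564.46404899, -116.75373757,  361.42104704]), [np.float64(1.5504867652489736), np.float64(1.5504867652489618)])
marver [array([456., -19.,  12.]), array([ 441., -131.,   12.]), array([ 356., -123.,   12.])]
```

```bash
python3 - <<'E'
from h import *
S=ld('side0');C=ld('scene0')
s1=lambda x,y:(260+x/5.7,130+y/5.7); s2=lambda x,y:(285+x/6,180+y/6); sr=lambda x,y:(270+x/5.7,255+y/5.7)
c1=lambda x,y:(235+x/5.7,150+y/5.7); c2=lambda x,y:(255+x/3.8,190+y/3.8)
print('rod ends',tri([(S,sr(368,278)),(C,c1(405,97))]),tri([(S,sr(177,112)),(C,c1(533,205))]))
print('fixed z', onz(S,sr(368,278),50),onz(C,c1(405,97),50),onz(S,sr(177,112),50),onz(C,c1(533,205),50))
# lathe fit
obs=[(S,s2(400,525),(-60,-270,0)),(S,s2(572,440),(60,-270,0)),(S,s1(72,330),(-60,270,0)),(C,c2(338,575),(60,270,0)),(C,c2(448,503),(-60,270,0))]
def res(p): return np.concatenate([(proj(f,Rz(p[2])@np.array(L)+[p[0],p[1],0])-px).ravel() for f,px,L in obs])
r=least_squares(res,[577,66,.05]); print(r.x,r.fun.round(1))
p=r.x
for n,X in [('peg',[590.8,-217.4,152.4]),('hub',[587.7,-140.7,123.4]),('lamp',[564.5,-116.8,361.4])]: print(n,Rz(-p[2])@(np.array(X)-[p[0],p[1],0]))
E
```

```text
rod ends (array([ 388.44653416, -335.6028968 ,   47.73092646]), [np.float64(1.1528744264509616), np.float64(1.1528744264509845)]) (array([ 360.31863228, -195.30683826,   53.0492814 ]), [np.float64(1.5451275761097478), np.float64(1.5451275761097505)])
fixed z [ 388.45977137 -337.77712458   50.        ] [ 388.4003474  -333.09658294   50.        ] [ 360.26938635 -191.84557425   50.        ] [ 360.36606005 -198.19559455   50.        ]
[5.77724943e+02 6.57244755e+01 5.30694025e-02] [ 0.1  1.1  0.9  0.7 -1.  -0.3 -0.8  1.4  1.  -0.1]
peg [  -1.9615452  -283.41943842  152.4       ]
hub [  -0.98866805 -206.6629826   123.4       ]
lamp [ -22.88824248 -181.56599793  361.4       ]
```

Request:
jog_arm(series=[[[21, -34, 4], [0, 0, -0.05], 1], [[42, -68, 8], [0, 0, -0.1], 1], [[63, -102, 12], [0, 0, -0.15], 1], [[84, -136, 16], [0, 0, -0.2], 1], [[105, -170, 20], [0, 0, -0.25], 1]])

```text
time_s: 0.57
ee_pos: [258.1, 382.5, 424.0]
ee_rot: [180.0, 0.1, 60.2]
force: [0.9, -0.6, 0.1]
gripper_width: 91.4
```

Request:
jog_arm(series=[[[22, -34, 0], [0, 0, -0.06], 1], [[44, -68, 0], [0, 0, -0.12], 1], [[66, -102, 0], [0, 0, -0.18], 1], [[88, -136, 0], [0, 0, -0.24], 1], [[110, -170, 0], [0, 0, -0.3], 1]])

```text
time_s: 0.98
ee_pos: [368.5, 210.6, 424.0]
ee_rot: [180.0, 0.1, 42.8]
force: [0.3, 0.5, 0.8]
gripper_width: 91.2
```

Request:
jog_arm(series=[[[12, -39, 0], [0, 0, -0.06], 1], [[24, -78, 0], [0, 0, -0.12], 1], [[30, -118, 0], [0, 0, -0.18], 1], [[32, -158, 0], [0, 0, -0.24], 1], [[28, -198, 0], [0, 0, -0.3], 1]])

```text
time_s: 1.4
ee_pos: [396.9, 10.6, 423.9]
ee_rot: [180.0, 0.1, 25.5]
force: [0.9, 0.7, 0.2]
gripper_width: 91.4
```

Request:
jog_arm(series=[[[-3, -40, 0], [0, 0, -0.03], 1], [[-6, -80, 0], [0, 0, -0.06], 1], [[-10, -120, 0], [0, 0, -0.09], 1], [[-14, -160, 0], [0, 0, -0.12], 1], [[-17, -200, 0], [0, 0, -0.15], 1]])

```text
time_s: 1.82
ee_pos: [378.9, -191.2, 423.9]
ee_rot: [180.0, 0.1, 16.8]
force: [0.4, -0.1, 0.2]
gripper_width: 91.2
```

Request:
jog_arm(series=[[[0, -38, 0], [0, 0, -0.03], 1], [[-2, -76, 0], [0, 0, -0.06], 1], [[-4, -110, 0], [0, 0, -0.1], 1], [[-4, -120, 0], [0, 0, -0.1], 1], [[-4, -120, 0], [0, 0, -0.1], 1]])

```text
time_s: 2.23
ee_pos: [374.7, -313.3, 423.3]
ee_rot: [180.0, 0.1, 10.9]
force: [-0.2, -0.3, 0.1]
gripper_width: 90.8
```

```bash
python3 - <<'E'
from h import *
s=st(); pickle.dump(s,open('pics/w1.st','wb')); save('wrist','w1'); print(s['ee_pos'],s['ee_rot'],s['qpos'])
X=np.array([374.4,-265.4,50]);d=75*np.array([-.196,.98,0]); f=ld('w1')
print(proj(f,[X-d,X,X+d],s))
E
```

```text
[ 374.6554702  -313.34802363  423.31845227] [1.79992254e+02 8.63962656e-02 1.08640971e+01] [-4.12354037e+01  9.78610798e+00  9.85800840e+01 -7.68252033e-02
  7.16807838e+01 -5.20753297e+01]
[[325.0983139  200.25606117]
 [325.09241983 142.6670434 ]
 [325.06997852  79.30930425]]
```

View pics/w1.png

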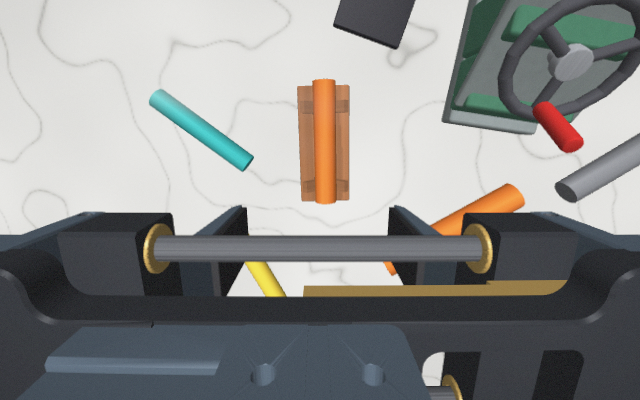

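Request:
jog_arm(series=[[[0, 20, -30], [0, 0, 0.01], 1], [[-1, 40, -60], [0, 0, 0.015], 1], [[-1, 48, -98], [0, 0, 0.015], 1], [[-1, 48, -138], [0, 0, 0.015], 1], [[-1, 48, -172], [0, 0, 0.015], 1]])

```text
time_s: 2.7
ee_pos: [373.1, -260.8, 250.0]
ee_rot: [-179.9, 0.1, 12.0]
force: [-0.8, -0.3, -0.6]
gripper_width: 91.1
```

Request:
jog_arm(series=[[[0, 0, -15], [0, 0, 0], 1], [[0, 0, -30], [0, 0, 0], 1], [[0, 0, -30], [0, 0, 0], 0.3], [[0, 0, -30], [0, 0, 0], 0], [[0, 0, -30], [0, 0, 0], 0]], squeeze=25)

```text
time_s: 3.12
ee_pos: [373.6, -260.2, 221.1]
ee_rot: [-179.9, 0.0, 12.1]
force: [0.6, 0.3, 0.3]
gripper_width: 74.0
```

```bash
python3 - <<'E'
from h import *
s=st(); pickle.dump(s,open('pics/w2.st','wb')); save('wrist','w2'); print(s['ee_pos'],s['ee_rot'],s['gripper_width'],s['force'])
E
```

```text
[ 373.56415391 -260.1791103   221.06673341] [-1.79937576e+02  2.31423867e-02  1.20612982e+01] 73.97674851743488 [0.61451542 0.26120976 0.32159263]
```

View pics/w2.png

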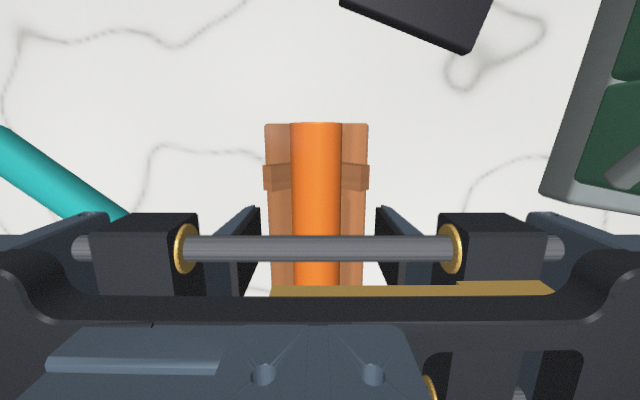

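```bash
python3 - <<'E'
from h import *
f=ld('w2'); s=pickle.load(open('pics/w2.st','rb')); print(onz(f,(316,123.5),60,s)); 
f=ld('w1'); s=pickle.load(open('pics/w1.st','rb')); print(onz(f,(323.5,79),60,s),onz(f,(325.5,203),58,s))
E
```

```text
[ 358.26221786 -194.1300539    60.        ]
[ 357.89862775 -193.52895825   60.        ] [ 389.71438562 -340.37042686   58.        ]
```

Request:
jog_arm(series=[[[0, -5, 0], [0, 0, 0], 0.5], [[0, -5, 0], [0, 0, 0], 0], [[0, -5, 0], [0, 0, 0], 0], [[0, -5, 0], [0, 0, 0], 0], [[0, -5, 0], [0, 0, 0], 0]], squeeze=25)

```text
time_s: 3.58
ee_pos: [373.5, -265.5, 221.5]
ee_rot: [-180.0, -0.0, 12.0]
force: [0.4, -0.5, -0.4]
gripper_width: 36.5
```

Request:
jog_arm(series=[[[0, 0, 0], [0, 0, 0], 0], [[0, 0, 0], [0, 0, 0], 0], [[0, 0, 10], [0, 0, 0], 0], [[0, 0, 30], [0, 0, 0], 0], [[0, 0, 60], [0, 0, 0], 0]], squeeze=25)

```text
time_s: 4.0
ee_pos: [372.6, -264.9, 279.9]
ee_rot: [-179.7, 0.2, 12.0]
force: [0.6, 1.0, -1.6]
gripper_width: 27.7
```

```bash
python3 - <<'E'
from h import *
s=st(); pickle.dump(s,open('pics/w3.st','wb')); save('wrist','w3'); print(s['ee_pos'],s['ee_rot'],s['gripper_width'],s['force'])
E
```

```text
[ 372.632512   -264.87985046  279.90703855] [-179.68189875    0.24918025   12.02265327] 27.689149613335818 [ 0.58022377  0.95503265 -1.58894738]
```

View pics/w3.png

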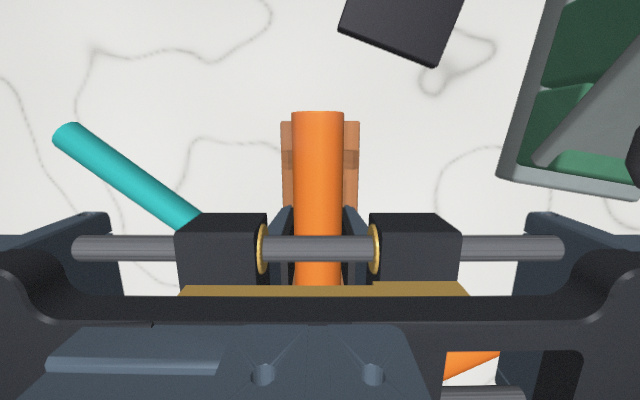

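```bash
python3 - <<'E'
from h import *
S=ld('side0');C=ld('scene0')
s1=lambda x,y:(260+x/5.7,130+y/5.7); s2=lambda x,y:(285+x/6,180+y/6)
c1=lambda x,y:(235+x/5.7,150+y/5.7); c2=lambda x,y:(255+x/3.8,190+y/3.8)
p=np.array([577.7,65.7,0.053])
tl=lambda X:(Rz(-p[2])@(np.array(X)-[p[0],p[1],0])).round(1)
for n,f,px,z in [('r1 +x',S,s1(368,350),104),('r2 +x',S,s1(290,283),104),('r2 -x',S,s1(222,305),104),('r1 -x',C,c2(254,241),104),('r2 -x',C,c2(313,321),104),('r1+x',C,c2(205,270),104),('r2+x',C,c2(263,352),104),('stop c',S,s1(205,248),100),('tailtop',C,c2(195,190),100)]: print(n,tl(onz(f,px,z)))
E
```

```text
r1 +x [ 21.2   8.1 104. ]
r2 +x [ 20.4  98.2 104. ]
r2 -x [-28.7 101.4 104. ]
r1 -x [-25.6  16.4 104. ]
r2 -x [-25.2 107.6 104. ]
r1+x [ 25.1  17.5 104. ]
r2+x [ 25.3 108.5 104. ]
stop c [ -1.2 169.7 100. ]
tailtop [-11.  -58.1 100. ]
```

Request:
jog_arm(series=[[[6, 30, 26], [0, 0, -0.03], 0], [[12, 60, 52], [0, 0, -0.06], 0], [[18, 90, 78], [0, 0, -0.09], 0], [[25, 122, 104], [0, 0, -0.12], 0], [[33, 155, 125], [0, 0, -0.157], 0]])

```text
time_s: 4.47
ee_pos: [407.1, -109.9, 412.9]
ee_rot: [179.7, -0.3, 2.9]
force: [0.6, -0.3, -1.9]
gripper_width: 27.3
```

Request:
jog_arm(series=[[[20, 30, 5], [0, 0, 0], 0], [[50, 55, 5], [0, 0, 0], 0], [[88, 70, 5], [0, 0, 0], 0], [[126, 80, 5], [0, 0, 0], 0], [[164, 90, 5], [0, 0, 0], 0]])

```text
time_s: 4.88
ee_pos: [572.3, -18.4, 417.6]
ee_rot: [179.7, -0.3, 3.0]
force: [-0.2, -0.1, -1.1]
gripper_width: 27.8
```

Request:
jog_arm(series=[[[6, 0, 0], [0, 0, 0], 0], [[6, 0, 0], [0, 0, 0], 0], [[6, 0, 0], [0, 0, 0], 0], [[6, 0, 0], [0, 0, 0], 0], [[6, 0, 0], [0, 0, 0], 0]])

```text
time_s: 5.3
ee_pos: [577.0, -18.9, 417.8]
ee_rot: [179.7, -0.3, 2.9]
force: [-0.2, 0.2, -1.3]
gripper_width: 27.7
```

```bash
python3 - <<'E'
from h import *
s=st(); pickle.dump(s,open('pics/w4.st','wb')); save('wrist','w4'); print(s['ee_pos'],s['ee_rot'],s['gripper_width'],s['force'],s['time_s'])
E
```

```text
[577.01615772 -18.94113664 417.75626348] [179.70354819  -0.25620879   2.92306035] 27.717915329326992 [-0.18296486  0.16265703 -1.32551387] 5.3
```

View pics/w4.png

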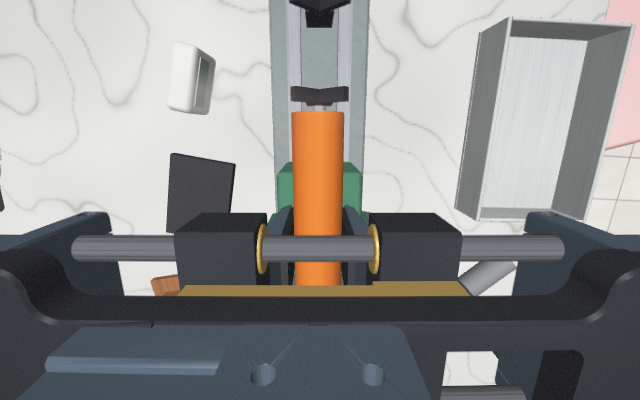

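```bash
python3 - <<'E'
import cv2
a=cv2.imread('pics/w4.png'); cv2.imwrite('pics/w4c.png',cv2.resize(a[0:130,255:385],None,fx=4.6,fy=4.6,interpolation=cv2.INTER_CUBIC))
E
```

```text
(no output)
```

View pics/w4c.png

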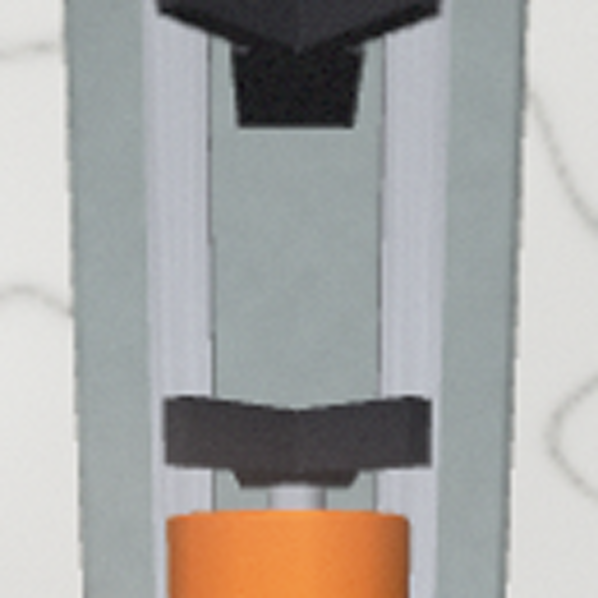

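```bash
python3 - <<'E'
from h import *
f=ld('w4'); s=pickle.load(open('pics/w4.st','rb'))
c=lambda x,y:(255+x/4.6,y/4.6)
for q in [(163,398),(432,398),(163,467),(432,467),(158,10),(440,10)]: print(q,onz(f,c(*q),104,s).round(1))
for q in [(70,60),(525,60),(82,540),(505,540)]: print('bed',onz(f,c(*q),0,s).round(1), onz(f,c(*q),30,s).round(1))
print('rodend',onz(f,c(288,513),417.8-172+12,s))
E
```

```text
(163, 398) [545.7  83.6 104. ]
(432, 398) [604.2  86.7 104. ]
(163, 467) [546.2  69.3 104. ]
(432, 467) [605.3  72.4 104. ]
(158, 10) [542.3 158.9 104. ]
(440, 10) [600. 162. 104.]
bed [507.2 184.9   0. ] [512.2 174.5  30. ]
bed [634.2 191.8   0. ] [629.6 180.9  30. ]
bed [512.8  55.1   0. ] [517.4  54.5  30. ]
bed [640.3  61.8   0. ] [635.2  60.7  30. ]
rodend [573.70370822  53.34771228 257.8       ]
```

```bash
python3 - <<'E'
from h import *
S=ld('side0');C=ld('scene0')
s1=lambda x,y:(260+x/5.7,130+y/5.7)
c1=lambda x,y:(235+x/5.7,150+y/5.7); c2=lambda x,y:(255+x/3.8,190+y/3.8)
p=np.array([577.0,65.7,0.053])
tl=lambda X:(Rz(-p[2])@(np.array(X)-[p[0],p[1],0])).round(1)
for q in [(195,208),(197,205)]: print(tl(onz(C,c2(*q),100)))
b=cv2.imread('pics/scene0.png'); cv2.imwrite('pics/sc_z.png',cv2.resize(b[225:325,280:380],None,fx=6,fy=6,interpolation=cv2.INTER_CUBIC))
for y in (-30,-25,-40): print(y,(proj(C,Rz(p[2])@np.array([[0,y,100],[0,y,120],[20,y,100],[-20,y,100]]).T.T[0]+[p[0],p[1],0])-[280,225])*6)
print('stop',(proj(C,Rz(p[2])@np.array([0,170,120])+[p[0],p[1],0])-[280,225])*6)
E
```

```text
[ -0.5 -42.1 100. ]
[ -3.6 -43.8 100. ]
-30 [[168.46370627 134.50966246]]
-25 [[173.17986601 141.00695467]]
-40 [[159.08947068 121.59318326]]
stop [[374.88403937 399.6040256 ]]
```

View pics/sc_z.png

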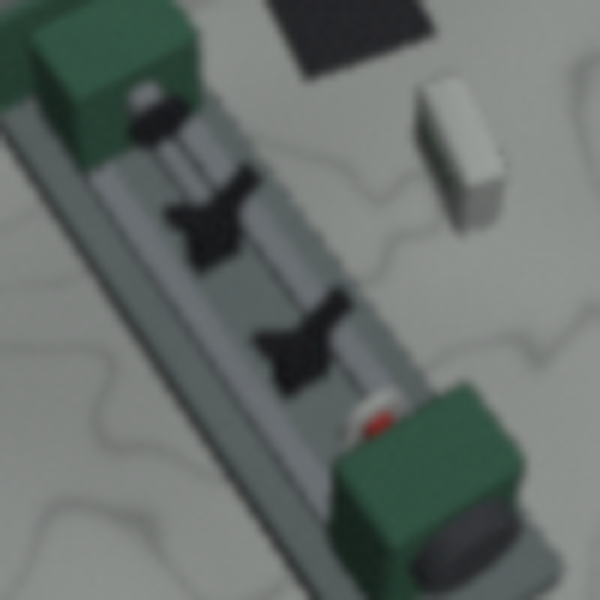

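Request:
jog_arm(series=[[[-1, 30, -15], [0, 0, 0], 0], [[-2, 60, -30], [0, 0, 0], 0], [[-3, 95, -45], [0, 0, 0], 0], [[-4, 128, -65], [0, 0, 0], 0], [[-4, 144, -90], [0, 0, 0], 0]])

```text
time_s: 5.77
ee_pos: [572.3, 127.5, 329.2]
ee_rot: [179.8, -0.5, 3.0]
force: [0.5, -0.8, -1.5]
gripper_width: 27.4
```

```bash
python3 - <<'E'
from h import *
s=st(); pickle.dump(s,open('pics/w5.st','wb')); save('wrist','w5'); print(s['ee_pos'],s['ee_rot'],s['gripper_width'],s['force'],s['time_s'])
E
```

```text
[572.34782323 127.53817041 329.20242525] [179.83336709  -0.53149947   2.9691715 ] 27.422428210711946 [ 0.47196009 -0.75973535 -1.48709345] 5.7667
```

View pics/w5.png

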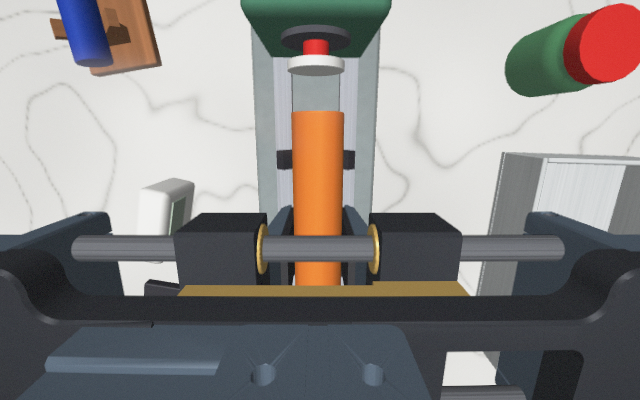

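Request:
jog_arm(series=[[[0, -2, -15], [0, 0, 0], 0], [[0, -3, -30], [0, 0, 0], 0], [[0, -3, -42], [0, 0, 0], 0], [[0, -3, -50], [0, 0, 0], 0], [[0, -3, -53], [0, 0, 0], 0]])

```text
time_s: 6.23
ee_pos: [571.8, 125.0, 271.7]
ee_rot: [179.8, -0.2, 3.0]
force: [2.4, -0.6, 7.3]
gripper_width: 27.4
```

```bash
python3 - <<'E'
from h import *
f=ld('w5'); s=pickle.load(open('pics/w5.st','rb'))
for q,z in [((316,72),120),((316,75),120),((316,74),115)]: print('stop',onz(f,q,z,s).round(1))
s=st(); pickle.dump(s,open('pics/w6.st','wb')); save('wrist','w6'); save('side','s6',(255,140,395,250),5.7); print(s['ee_pos'],s['ee_rot'],s['gripper_width'],s['force'],s['time_s'])
E
```

```text
stop [567.8 227.  120. ]
stop [567.9 225.2 120. ]
stop [567.8 226.7 115. ]
[571.79745943 124.99605753 271.68723396] [179.82283289  -0.22983334   3.01278758] 27.378610122500174 [ 2.38796316 -0.56035226  7.26941051] 6.2333
```

View pics/w6.png

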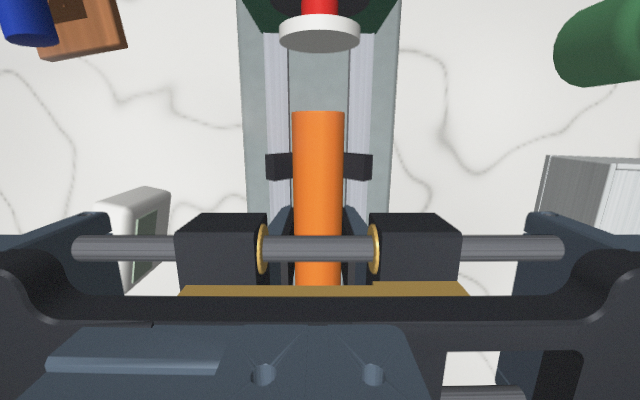

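View pics/s6.png

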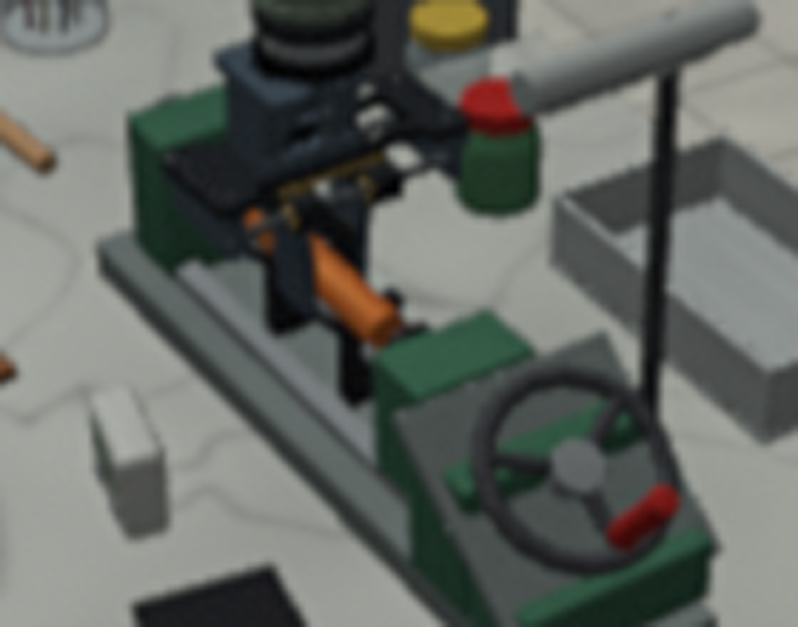

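Request:
jog_arm(series=[[[0, 0, 0], [0, 0, 0], 0.5], [[0, 0, 0], [0, 0, 0], 0.6], [[0, 0, 0], [0, 0, 0], 0.65], [[0, 0, 0], [0, 0, 0], 0.65], [[0, 0, 0], [0, 0, 0], 0.65]])

```text
time_s: 6.75
ee_pos: [571.6, 124.9, 271.7]
ee_rot: [179.8, -0.2, 3.0]
force: [0.1, 0.4, 0.1]
gripper_width: 57.5
```

Request:
jog_arm(series=[[[1, 0, 15], [0, 0, 0], 0.65], [[1, 0, 40], [0, 0, 0], 0.65], [[1, 0, 75], [0, 0, 0], 0.65], [[1, 0, 110], [0, 0, 0], 0.65], [[1, 0, 150], [0, 0, 0], 0.65]])

```text
time_s: 7.17
ee_pos: [572.1, 124.9, 422.1]
ee_rot: [179.8, -0.0, 3.0]
force: [1.3, 1.0, -0.3]
gripper_width: 59.0
```

```bash
python3 - <<'E'
from h import *
s=st(); pickle.dump(s,open('pics/w7.st','wb')); save('wrist','w7');  print(s['ee_pos'],s['ee_rot'],s['gripper_width'],s['force'],s['time_s'],s['qpos'])
E
```

```text
[572.06030372 124.90150791 422.11528005] [ 1.79800740e+02 -1.33741998e-02  3.00234005e+00] 59.04772662340851 [ 1.31690755  0.97009256 -0.34583077] 7.1667 [11.2403668  18.70064144 86.53254244 -0.20635622 74.78222531  8.29224298]
```

View pics/w7.png

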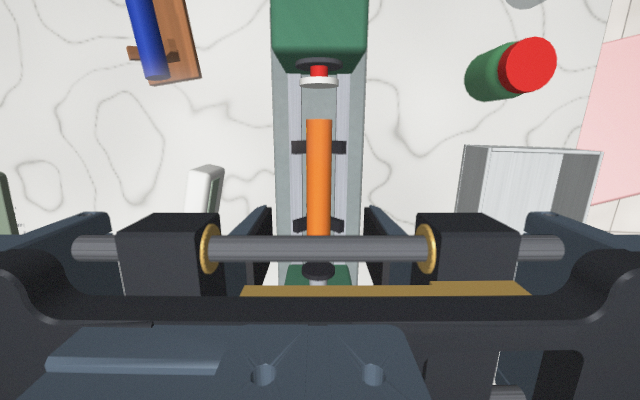

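Request:
jog_arm(series=[[[-32, -22, 0], [0, 0, 0], 0.8], [[-64, -44, 0], [0, 0, 0], 1], [[-92, -72, 0], [0, 0, 0], 1], [[-118, -102, 0], [0, 0, 0], 1], [[-132, -140, 0], [0, 0, 0], 1]])

```text
time_s: 7.63
ee_pos: [438.3, -14.8, 431.7]
ee_rot: [180.0, -0.9, 3.2]
force: [-0.7, 0.4, 0.3]
gripper_width: 89.6
```

Request:
jog_arm(series=[[[0, -40, 0], [0, 0, 0], 1], [[0, -80, 0], [0, 0, 0], 1], [[0, -120, 0], [0, 0, 0], 1], [[0, -160, 0], [0, 0, 0], 1], [[0, -200, 0], [0, 0, 0], 1]])

```text
time_s: 8.05
ee_pos: [437.6, -216.6, 431.7]
ee_rot: [180.0, -0.9, 3.2]
force: [0.9, 0.2, 0.1]
gripper_width: 91.5
```

Request:
jog_arm(series=[[[10, -38, -4], [0.1, 0.005, 0], 1], [[20, -76, -8], [0.2, 0.01, 0], 1], [[30, -110, -12], [0.3, 0.015, 0], 1], [[40, -125, -20], [0.4, 0.021, 0], 1], [[50, -132, -30], [0.5, 0.026, 0], 1]])

```text
time_s: 8.47
ee_pos: [487.7, -351.7, 401.2]
ee_rot: [-151.1, -1.0, 2.5]
force: [0.9, -0.2, -0.3]
gripper_width: 91.1
```

```bash
cat >> h.py <<'E'
P=dict(x=577.0,y=65.7,yaw=0.0525,W=np.array([0.,-202,115]))
AX=np.array([0,-.5736,.8192]);U=np.array([0,.8192,.5736]);XL=np.array([1.,0,0])
def toW(L): return Rz(P['yaw'])@np.array(L)+[P['x'],P['y'],0]
def toL(X): return Rz(-P['yaw'])@(np.array(X)-[P['x'],P['y'],0])
RT_=Ro.from_matrix(Rz(P['yaw']))*Ro.from_euler('x',-145,degrees=True)
def tcp(phi,back=0,along=44):
    # phi: radial = cos*(-U)+sin*(?)
    return toW(P['W']+(along+172+back)*AX+45*(np.cos(phi)*(-U)+np.sin(phi)*(-XL)))
def delta(X,R=None,s=None):
    s=s or st(); R=R or RT_
    d=(R*Ro.from_euler('xyz',s['ee_rot'],degrees=True).inv()).as_rotvec()
    return (np.array(X)-s['ee_pos']).round(1),d.round(3)
E
python3 - <<'E'
from h import *
print(tcp(0,90), delta(tcp(0,90)), st()['qpos'])
s=st(); pickle.dump(s,open('pics/w8.st','wb')); save('wrist','w8')
E
```

```text
[ 598.74525156 -348.114656    339.8632    ] (array([111.1,   3.5, -61.4]), array([0.106, 0.022, 0.01 ])) [-41.81546835  25.42321006  81.6799238   20.87604068  93.12473072
 -47.16561709]
```

View pics/w8.png

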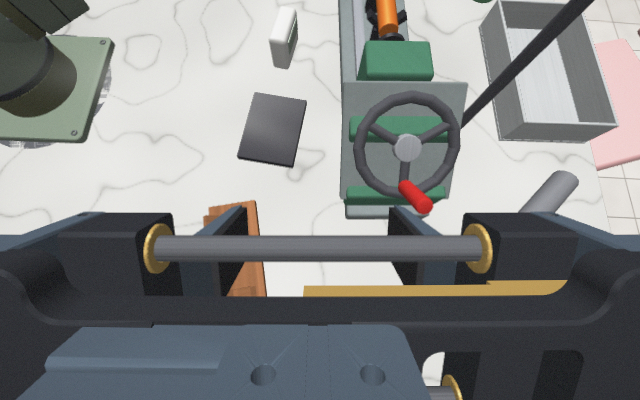

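```bash
python3 - <<'E'
from h import *
f=ld('w8'); s=pickle.load(open('pics/w8.st','rb'))
W=P['W']
for n,L in [('rimc',W+12.5*AX),('rimT',W+12.5*AX+62.5*U),('rimB',W+12.5*AX-62.5*U),('rimR',W+12.5*AX+62.5*XL),('rimL',W+12.5*AX-62.5*XL),('pegtip',W+77*AX-45*U),('pegbase',W+12*AX-45*U)]: print(n,proj(f,toW(L),s).round(1))
a=cv2.imread('pics/w8.png'); cv2.imwrite('pics/w8c.png',cv2.resize(a[80:220,340:480],None,fx=4.2,fy=4.2,interpolation=cv2.INTER_CUBIC))
E
```

```text
rimc [[408.7 146.9]]
rimT [[415.1  89.1]]
rimB [[402.9 197.7]]
rimR [[461.9 147.1]]
rimL [[354.6 146.8]]
pegtip [[424.9 203.9]]
pegbase [[404.3 184. ]]
```

View pics/w8c.png

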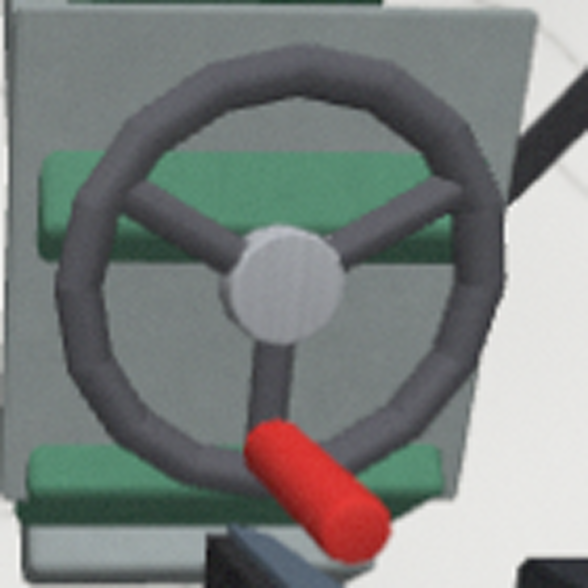

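Request:
jog_arm(series=[[[25, 1, -14], [0.03, 0.01, 0.005], 1], [[50, 2, -28], [0.06, 0.02, 0.01], 1], [[75, 3, -42], [0.09, 0.022, 0.01], 1], [[100, 3, -55], [0.106, 0.022, 0.01], 1], [[111, 3, -61], [0.106, 0.022, 0.01], 1]])

```text
time_s: 8.93
ee_pos: [601.9, -348.2, 333.5]
ee_rot: [-144.6, 0.3, 3.0]
force: [-1.0, -0.1, -0.2]
gripper_width: 91.1
```

```bash
python3 - <<'E'
from h import *
s=st(); pickle.dump(s,open('pics/w9.st','wb')); save('wrist','w9'); print(s['ee_pos'],s['ee_rot'],s['qpos'],s['time_s'])
f=ld('w9')
W=P['W']
for n,L in [('rimc',W+12.5*AX),('rimT',W+12.5*AX+62.5*U),('rimB',W+12.5*AX-62.5*U),('rimR',W+12.5*AX+62.5*XL),('rimL',W+12.5*AX-62.5*XL),('pegtip',W+77*AX-45*U),('pegbase',W+12*AX-45*U)]: print(n,proj(f,toW(L),s).round(1))
E
```

```text
[ 601.88260469 -348.20164645  333.52935715] [-144.61862864    0.29548475    3.04525383] [-36.32174597  37.3083291   71.65961504  26.52580771  94.89830313
 -42.65281564] 8.9333
rimc [[316.  147.8]]
rimT [[315.9  78.7]]
rimB [[316.2 210.3]]
rimR [[381.1 147.9]]
rimL [[251.2 148. ]]
pegtip [[315.3 212.3]]
pegbase [[316.1 193.3]]
```

View pics/w9.png

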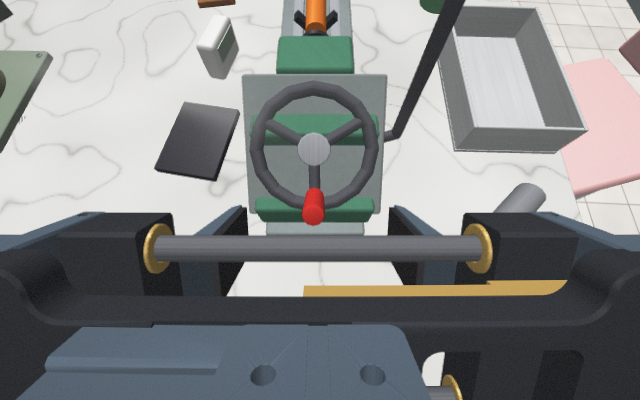

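```bash
sed -i 's/W=np.array(\[0.,-202,115\])/W=np.array([-2.,-203.6,113.9])/' h.py; python3 - <<'E'
from h import *
for b in (60,0): print(delta(tcp(0,b)))
s=st();print(s['ee_pos'],s['force'])
E
```

```text
(array([ -6.5,  15.4, -18.7]), array([-0.006, -0.006, -0.001]))
(array([ -8.3,  49.8, -67.8]), array([-0.006, -0.006, -0.001]))
[ 602.44881083 -348.02884386  332.87652417] [ 0.51161465  0.49913509 -1.01535041]
```

Request:
jog_arm(series=[[[-7, 15, -19], [-0.006, -0.006, 0], 1], [[-7, 25, -32], [-0.006, -0.006, 0], 1], [[-7, 33, -44], [-0.006, -0.006, 0], 1], [[-8, 41, -56], [-0.006, -0.006, 0], 1], [[-8, 46, -63], [-0.006, -0.006, 0], 1]])

```text
time_s: 9.4
ee_pos: [593.2, -300.9, 269.9]
ee_rot: [-145.0, 0.1, 3.1]
force: [-0.2, 0.5, -0.9]
gripper_width: 91.4
```

```bash
python3 - <<'E'
from h import *
s=st(); pickle.dump(s,open('pics/w10.st','wb')); save('wrist','w10'); save('side','s10',(270,130,410,235),5.7)
print(s['ee_pos'],s['ee_rot'],s['force'],s['time_s'],delta(tcp(0,0)))
f=ld('w10')
W=P['W']
for n,L in [('rimc',W+12.5*AX),('rimT',W+12.5*AX+62.5*U),('rimB',W+12.5*AX-62.5*U),('rimR',W+12.5*AX+62.5*XL),('rimL',W+12.5*AX-62.5*XL),('pegtip',W+77*AX-45*U),('pegbase',W+12*AX-45*U)]: print(n,proj(f,toW(L),s).round(1))
E
```

```text
[ 593.20527458 -300.94117371  269.88540168] [-1.45030868e+02  5.51007846e-02  3.13732388e+00] [-0.21882051  0.51558668 -0.93810135] 9.4 (array([ 0.5,  2.8, -4.7]), array([-0.   , -0.001, -0.002]))
rimc [[320.5 159.8]]
rimT [[321.  61.]]
rimB [[320.  244.8]]
rimR [[411.8 160.1]]
rimL [[229.2 159.6]]
pegtip [[321.1 265.6]]
pegbase [[320.2 222. ]]
```

View pics/w10.png

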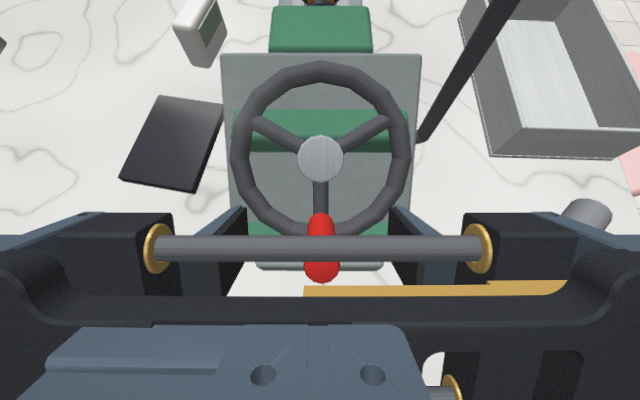

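View pics/s10.png

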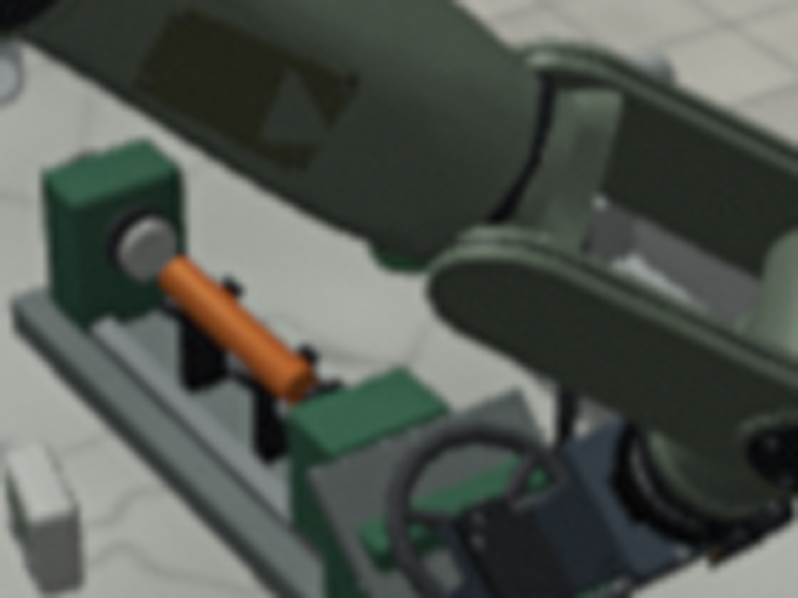

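Request:
jog_arm(series=[[[0, 3, -4], [0, 0, 0], 0.5], [[0, 3, -4], [0, 0, 0], 0], [[0, 3, -4], [0, 0, 0], 0], [[0, 3, -4], [0, 0, 0], 0], [[0, 3, -4], [0, 0, 0], 0]], squeeze=20)

```text
time_s: 9.92
ee_pos: [593.7, -298.4, 266.2]
ee_rot: [-145.0, 0.0, 3.1]
force: [0.5, 0.1, 0.4]
gripper_width: 60.6
```

Request:
jog_arm(series=[[[0, 0, 0], [0, 0, 0], 0], [[0, 0, 0], [0, 0, 0], 0], [[0, 0, 0], [0, 0, 0], 0], [[0, 0, 0], [0, 0, 0], 0], [[0, 0, 0], [0, 0, 0], 0]])

```text
time_s: 10.33
ee_pos: [593.7, -298.5, 266.2]
ee_rot: [-145.0, 0.0, 3.1]
force: [-0.7, 0.4, -0.4]
gripper_width: 27.3
```

```bash
python3 - <<'E'
from h import *
s=st(); print(s['ee_pos'],s['ee_rot'],s['force'],s['gripper_width'],delta(tcp(0,0)))
Rl=Rz(P['yaw'])
for d in range(0,181,15): print(d,(tcp(np.radians(d))-tcp(0)).round(1))
E
```

```text
[ 593.65311092 -298.45804463  266.15583736] [-1.45004495e+02  4.00938319e-02  3.12184995e+00] [-0.70734749  0.36442132 -0.44937498] 27.292647205768752 (array([ 0.5,  0.2, -1.1]), array([ 0.   , -0.001, -0.002]))
0 [0. 0. 0.]
15 [-11.7   0.6   0.9]
30 [-22.7   3.8   3.5]
45 [-32.3   9.1   7.6]
60 [-39.9  16.4  12.9]
75 [-44.8  25.   19.1]
90 [-46.9  34.5  25.8]
105 [-45.8  44.1  32.5]
120 [-41.8  53.2  38.7]
135 [-35.1  61.2  44.1]
150 [-26.1  67.5  48.2]
165 [-15.4  71.8  50.7]
180 [-3.9 73.6 51.6]
```

Request:
jog_arm(series=[[[0, 0, 0], [0, 0, 0], 0], [[0, 0, 0], [0, 0, 0], 0], [[0, 0, 0], [0, 0, 0], 0], [[-5, 0, 0], [0, 0, 0], 0], [[-11, 1, 1], [0, 0, 0], 0]], squeeze=20)

```text
time_s: 10.75
ee_pos: [583.0, -297.7, 267.1]
ee_rot: [-145.1, -0.1, 3.1]
force: [2.7, -0.1, -1.2]
gripper_width: 17.7
```

```bash
cat >> h.py <<'E'
def phi_meas(s):
    L=toL(s['ee_pos']+Ro.from_euler('xyz',s['ee_rot'],degrees=True).apply([0,0,172]))-P['W']
    a,b,c=L@AX,L@-U,L@-XL
    return np.degrees(np.arctan2(c,b)),np.hypot(b,c),a
def plan(*degs):
    s=st(); ph=phi_meas(s); print('phi,r,along',np.round(ph,1),'F',s['force'].round(1),'Fl(x,U,AX)',np.round([ (Rz(-P['yaw'])@s['force'])@v for v in (XL,U,AX)],1),'w',round(float(s['gripper_width']),1),'t',round(float(s['time_s']),2))
    for d in degs: print(d,*[v.tolist() for v in delta(tcp(np.radians(d)),s=s)])
E
python3 - <<'E'
from h import *
plan(25,35,45,55,65)
E
```

```text
phi,r,along [14.3 44.5 45. ] F [ 2.7 -0.1 -1.2] Fl(x,U,AX) [ 2.7 -0.8 -0.9] w 17.7 t 10.75
25 [-8.1, 1.9, 0.4] [0.001, 0.001, -0.001]
35 [-15.0, 4.7, 2.6] [0.001, 0.001, -0.001]
45 [-21.2, 8.5, 5.5] [0.001, 0.001, -0.001]
55 [-26.5, 13.2, 9.0] [0.001, 0.001, -0.001]
65 [-30.7, 18.5, 12.9] [0.001, 0.001, -0.001]
```

Request:
jog_arm(series=[[[-8, 2, 1], [0, 0, 0], 0], [[-15, 5, 3], [0, 0, 0], 0], [[-21, 8.5, 6], [0, 0, 0], 0], [[-26.5, 13, 9.5], [0, 0, 0], 0], [[-30.5, 18.5, 13], [0, 0, 0], 0]])

```text
time_s: 11.17
ee_pos: [552.0, -279.2, 281.0]
ee_rot: [-145.2, -0.2, 3.0]
force: [6.1, -2.8, 1.9]
gripper_width: 17.5
```

```bash
python3 - <<'E'
from h import *
plan(75,85,95,105,115)
E
```

```text
phi,r,along [65.  44.8 44.9] F [ 6.1 -2.8  1.9] Fl(x,U,AX) [ 5.9 -1.4  3.4] w 17.5 t 11.17
75 [-2.7, 6.0, 3.2] [0.003, 0.003, 0.0]
85 [-4.4, 12.2, 7.6] [0.003, 0.003, 0.0]
95 [-4.7, 18.6, 12.1] [0.003, 0.003, 0.0]
105 [-3.7, 25.0, 16.5] [0.003, 0.003, 0.0]
115 [-1.3, 31.2, 20.8] [0.003, 0.003, 0.0]
```

Request:
jog_arm(series=[[[-2.5, 6, 3.2], [0.003, 0.003, 0], 0], [[-4, 12, 7.5], [0.003, 0.003, 0], 0], [[-4, 18.5, 12], [0.003, 0.003, 0], 0], [[-3, 25, 16.5], [0.003, 0.003, 0], 0], [[-1, 31, 21], [0.003, 0.003, 0], 0]])

```text
time_s: 11.58
ee_pos: [549.9, -248.8, 302.4]
ee_rot: [-145.2, -0.0, 3.0]
force: [3.3, -4.8, -3.4]
gripper_width: 17.4
```

```bash
python3 - <<'E'
from h import *
plan(125,135,145,155,165)
E
```

```text
phi,r,along [113.6  45.3  44.9] F [ 3.3 -4.8 -3.4] Fl(x,U,AX) [ 3.  -6.1  0.1] w 17.4 t 11.58
125 [4.3, 6.5, 3.3] [0.004, 0.0, 0.001]
135 [9.1, 11.7, 6.7] [0.004, 0.0, 0.001]
145 [14.9, 16.1, 9.6] [0.004, 0.0, 0.001]
155 [21.5, 19.7, 11.9] [0.004, 0.0, 0.001]
165 [28.8, 22.3, 13.4] [0.004, 0.0, 0.001]
```

Request:
jog_arm(series=[[[4.5, 6, 3.2], [0.004, 0, 0], 0], [[9.5, 11.3, 6.5], [0.004, 0, 0], 0], [[15.5, 15.5, 9.3], [0.004, 0, 0], 0], [[22, 19, 11.5], [0.004, 0, 0], 0], [[29, 21.5, 13], [0.004, 0, 0], 0]])

```text
time_s: 12.0
ee_pos: [576.8, -227.4, 316.3]
ee_rot: [-145.0, 0.2, 3.1]
force: [-3.1, -4.5, 4.6]
gripper_width: 17.7
```

```bash
python3 - <<'E'
from h import *
plan(175,185,195,205,215)
save('side','s11',(230,130,370,235),5.7)
save('scene','c11',(240,180,380,300),5)
E
```

```text
phi,r,along [161.6  45.4  44.9] F [-3.1 -4.5  4.6] Fl(x,U,AX) [-3.4 -0.8  6.3] w 17.7 t 12.0
175 [9.5, 2.4, 0.2] [0.001, -0.004, -0.002]
185 [17.3, 2.8, 0.2] [0.001, -0.004, -0.002]
195 [25.1, 2.1, -0.6] [0.001, -0.004, -0.002]
205 [32.6, 0.3, -2.1] [0.001, -0.004, -0.002]
215 [39.5, -2.5, -4.4] [0.001, -0.004, -0.002]
```

View pics/s11.png

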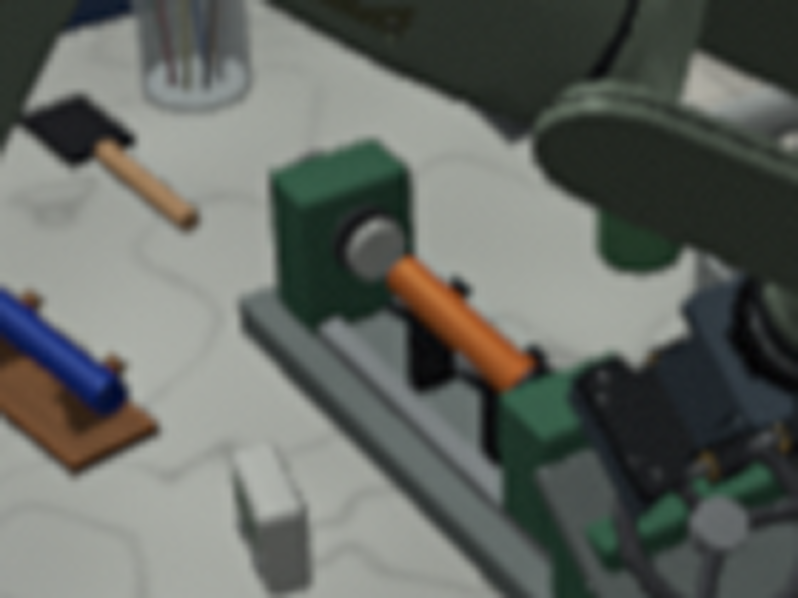

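View pics/c11.png

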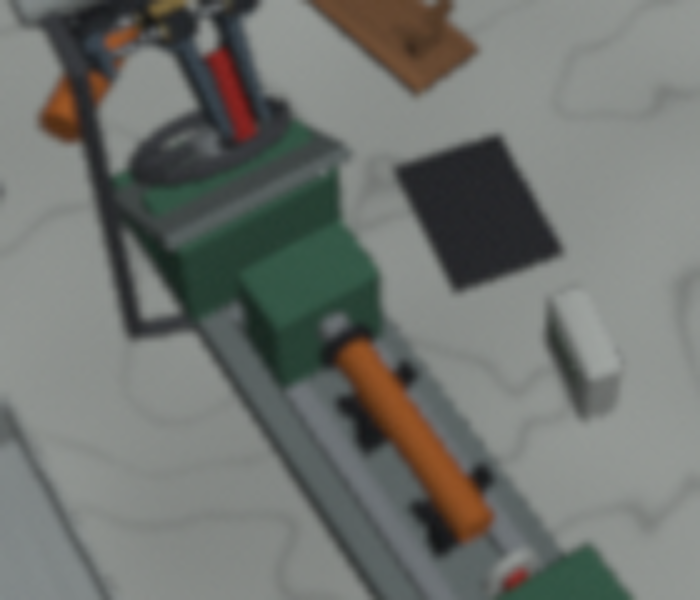

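Request:
jog_arm(series=[[[9, 2.2, 0], [0.001, -0.004, 0], 0], [[17, 2.5, 0], [0.001, -0.004, 0], 0], [[25, 2, -1], [0.001, -0.004, 0], 0], [[32.5, 0.2, -2.3], [0.001, -0.004, 0], 0], [[39.5, -2.5, -4.6], [0.001, -0.004, 0], 0]])

```text
time_s: 12.52
ee_pos: [615.8, -229.7, 313.4]
ee_rot: [-144.9, 0.0, 3.2]
force: [-4.1, -3.9, 6.5]
gripper_width: 17.4
```

```bash
python3 - <<'E'
from h import *
plan(225,235,245,255,265)
E
```

```text
phi,r,along [-147.    45.5   45. ] F [-4.1 -3.9  6.5] Fl(x,U,AX) [-4.3  0.7  7.4] w 17.4 t 12.52
225 [6.8, -4.1, -4.3] [-0.001, -0.0, -0.004]
235 [12.1, -8.7, -7.8] [-0.001, -0.0, -0.004]
245 [16.3, -14.1, -11.7] [-0.001, -0.0, -0.004]
255 [19.3, -20.0, -15.9] [-0.001, -0.0, -0.004]
265 [21.0, -26.2, -20.3] [-0.001, -0.0, -0.004]
```

Request:
jog_arm(series=[[[6.5, -4.6, -3.5], [0, 0, -0.003], 0], [[11.7, -9.2, -7], [0, 0, -0.003], 0], [[16, -14.6, -11], [0, 0, -0.003], 0], [[19, -20.5, -15.2], [0, 0, -0.003], 0], [[20.5, -26.7, -19.5], [0, 0, -0.003], 0]])

```text
time_s: 12.93
ee_pos: [636.6, -255.8, 294.5]
ee_rot: [-144.8, -0.1, 3.1]
force: [3.5, 2.5, 5.1]
gripper_width: 17.6
```

```bash
python3 - <<'E'
from h import *
plan(275,285,295,305,315)
E
```

```text
phi,r,along [-96.7  45.   45.1] F [3.5 2.5 5.1] Fl(x,U,AX) [3.6 4.8 2.9] w 17.6 t 12.93
275 [0.5, -6.5, -5.9] [-0.003, 0.001, -0.001]
285 [-0.5, -12.9, -10.3] [-0.003, 0.001, -0.001]
295 [-2.8, -19.0, -14.6] [-0.003, 0.001, -0.001]
305 [-6.5, -24.8, -18.4] [-0.003, 0.001, -0.001]
315 [-11.3, -30.0, -21.9] [-0.003, 0.001, -0.001]
```

Request:
jog_arm(series=[[[0.8, -7, -5.1], [-0.003, 0, 0], 0], [[0, -13.4, -9.5], [-0.003, 0, 0], 0], [[-2.5, -19.5, -13.8], [-0.003, 0, 0], 0], [[-6.2, -25.3, -17.6], [-0.003, 0, 0], 0], [[-11, -30.5, -21.1], [-0.003, 0, 0], 0]])

```text
time_s: 13.35
ee_pos: [624.8, -287.0, 273.0]
ee_rot: [-144.9, 0.0, 3.1]
force: [-0.6, 2.0, 6.6]
gripper_width: 17.4
```

```bash
python3 - <<'E'
from h import *
plan(325,335,345,355,365)
save('side','s12',(230,130,370,235),5.7)
E
```

```text
phi,r,along [-43.9  44.9  45. ] F [-0.6  2.   6.6] Fl(x,U,AX) [-0.5  5.4  4.2] w 17.4 t 13.35
325 [-5.3, -3.3, -3.3] [-0.001, -0.0, -0.002]
335 [-11.9, -6.8, -5.6] [-0.001, -0.0, -0.002]
345 [-19.1, -9.4, -7.1] [-0.001, -0.0, -0.002]
355 [-26.8, -10.9, -7.9] [-0.001, -0.0, -0.002]
365 [-34.6, -11.3, -7.9] [-0.001, -0.0, -0.002]
```

View pics/s12.png

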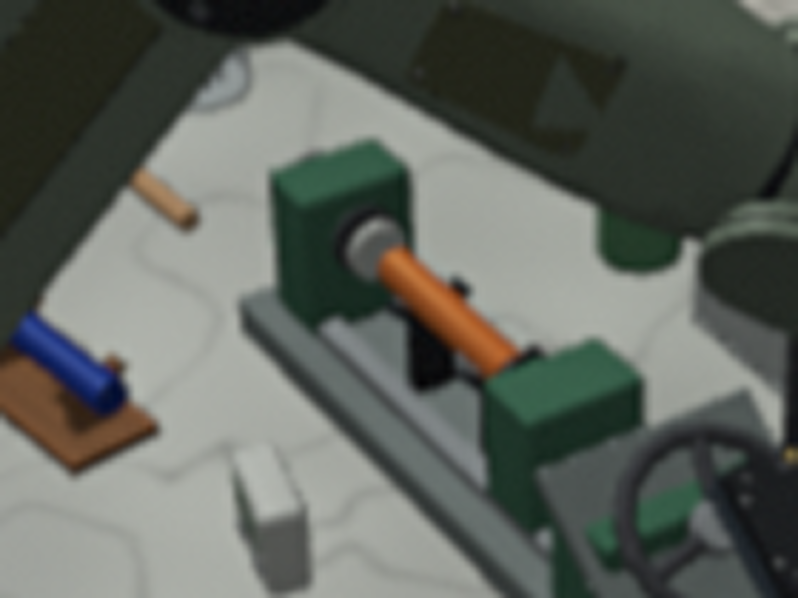

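Request:
jog_arm(series=[[[-5.5, -3.8, -2.5], [0, 0, 0], 0], [[-12, -7.3, -4.8], [0, 0, 0], 0], [[-19, -9.8, -6.4], [0, 0, 0], 0], [[-26.8, -11.3, -7.2], [0, 0, 0], 0], [[-34.6, -11.8, -7.2], [0, 0, 0], 0]])

```text
time_s: 13.82
ee_pos: [588.7, -299.4, 265.6]
ee_rot: [-144.7, 0.0, 3.0]
force: [5.4, 6.9, 7.2]
gripper_width: 17.6
```

```bash
python3 - <<'E'
from h import *
plan(375,385,395,405,415)
save('side','s13',(230,130,370,235),5.7)
f=save('scene','c13',(290,240,370,320),7)
E
```

```text
phi,r,along [ 7.2 44.9 45. ] F [5.4 6.9 7.2] Fl(x,U,AX) [5.8 9.5 2.1] w 17.6 t 13.82
375 [-6.3, 1.8, 0.3] [-0.005, -0.001, -0.0]
385 [-13.7, 3.6, 1.8] [-0.005, -0.001, -0.0]
395 [-20.7, 6.4, 4.1] [-0.005, -0.001, -0.0]
405 [-26.9, 10.3, 7.0] [-0.005, -0.001, -0.0]
415 [-32.2, 14.9, 10.4] [-0.005, -0.001, -0.0]
```

View pics/c13.png

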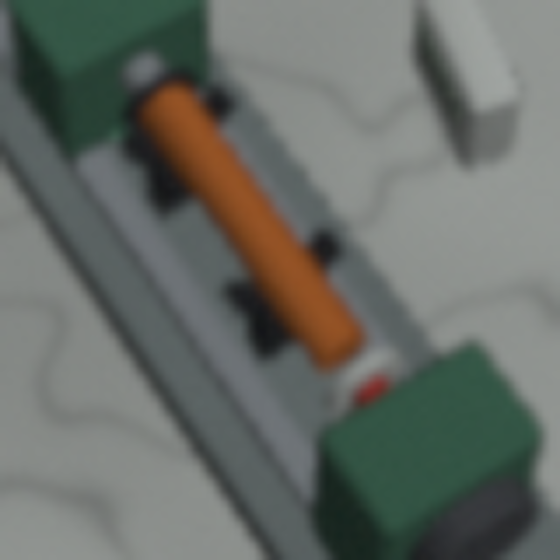

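```bash
python3 - <<'E'
from h import *
C=ld('c13')
for y in (-20,-10,120,130,140,150,155,160,165,170,175,180): print(y,((proj(C,toW([0,y,100]))-[290,240])*7).round(0), ((proj(C,toW([0,y,120]))-[290,240])*7).round(0))
E
```

```text
-20 [[138.  67.]] [[136.  45.]]
-10 [[149.  82.]] [[148.  61.]]
120 [[302. 293.]] [[303. 273.]]
130 [[314. 310.]] [[315. 291.]]
140 [[327. 328.]] [[328. 308.]]
150 [[340. 345.]] [[341. 326.]]
155 [[346. 354.]] [[348. 335.]]
160 [[352. 363.]] [[354. 343.]]
165 [[359. 372.]] [[361. 352.]]
170 [[365. 381.]] [[367. 361.]]
175 [[372. 389.]] [[374. 370.]]
180 [[378. 398.]] [[380. 379.]]
```

View pics/s13.png

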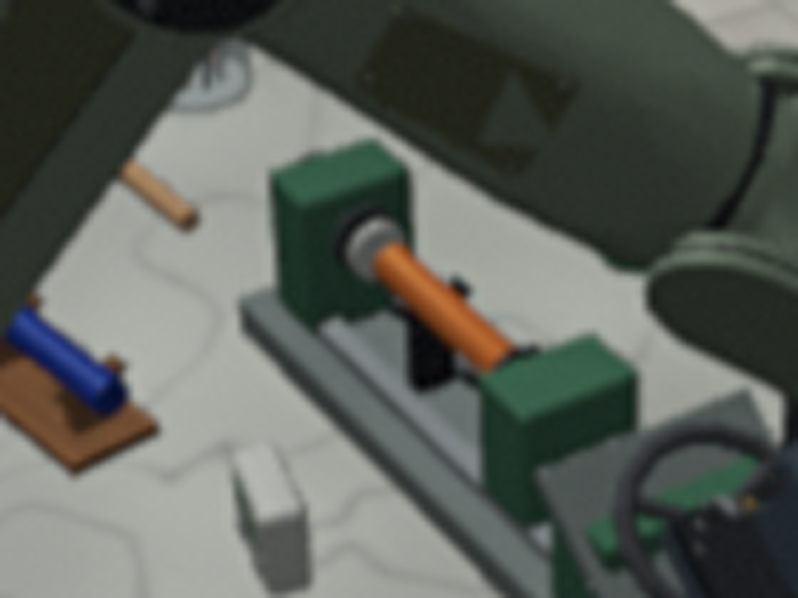

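Request:
jog_arm(series=[[[-6.3, 1.8, 1], [-0.004, 0, 0], 0], [[-13.7, 3.6, 2.5], [-0.004, 0, 0], 0], [[-20.5, 6.4, 4.6], [-0.004, 0, 0], 0], [[-26.7, 10.3, 7.3], [-0.004, 0, 0], 0], [[-32, 14.9, 10.6], [-0.004, 0, 0], 0]])

```text
time_s: 14.33
ee_pos: [556.4, -285.1, 276.7]
ee_rot: [-145.0, -0.1, 2.9]
force: [10.6, 1.4, 2.8]
gripper_width: 17.5
```

```bash
python3 - <<'E'
from h import *
plan(425,435,445,455,465)
save('side','s14',(280,155,350,205),10)
f=save('scene','c14',(290,240,370,320),7)
E
```

```text
phi,r,along [54.5 44.9 44.9] F [10.6  1.4  2.8] Fl(x,U,AX) [10.6  2.3  1.8] w 17.5 t 14.33
425 [-4.1, 6.0, 3.2] [0.001, 0.002, 0.002]
435 [-7.1, 11.9, 7.5] [0.001, 0.002, 0.002]
445 [-8.8, 18.1, 11.9] [0.001, 0.002, 0.002]
455 [-9.1, 24.5, 16.4] [0.001, 0.002, 0.002]
465 [-8.1, 30.9, 20.8] [0.001, 0.002, 0.002]
```

View pics/c14.png

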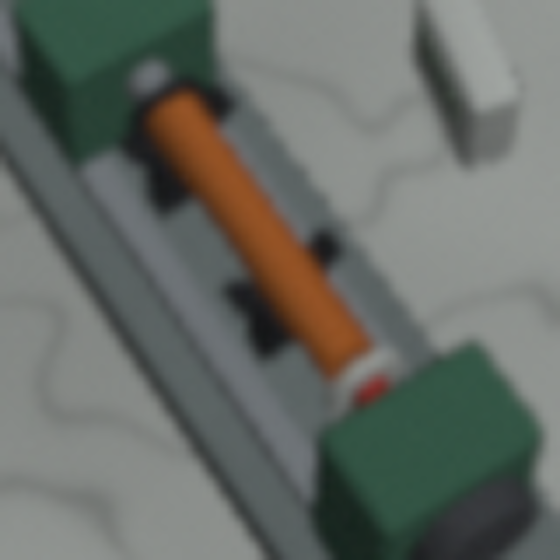

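View pics/s14.png

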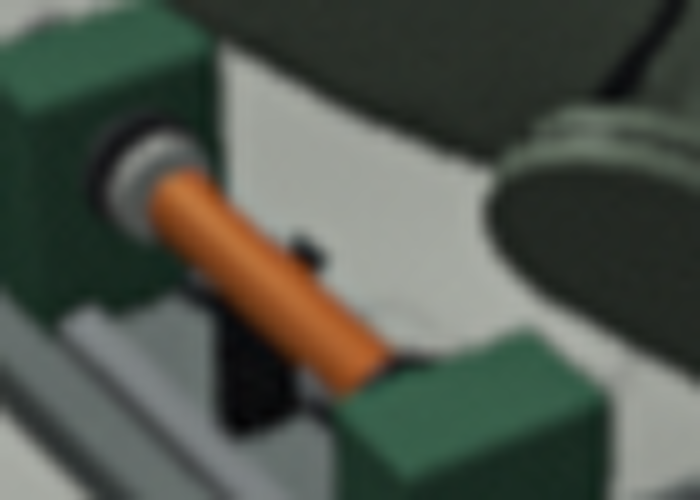

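Request:
jog_arm(series=[[[-1.5, 3, 1.7], [0, 0.002, 0.002], 0], [[-3.2, 6, 3.4], [0, 0.002, 0.002], 0], [[-4.8, 9, 5.5], [0, 0.002, 0.002], 0], [[-6.2, 12, 7.6], [0, 0.002, 0.002], 0], [[-7, 15, 9.8], [0, 0.002, 0.002], 0]])

```text
time_s: 14.85
ee_pos: [548.7, -271.3, 286.7]
ee_rot: [-145.3, 0.0, 3.0]
force: [4.4, -4.8, 1.7]
gripper_width: 17.8
```

```bash
cat >> h.py <<'E'
def watch(n):
    plan()
    a=imaging.grab_frame('side'); b=imaging.grab_frame('scene')
    pickle.dump(a,open(f'pics/s{n}.pkl','wb'));pickle.dump(b,open(f'pics/c{n}.pkl','wb'))
    z=lambda im,x0,y0,x1,y1,s: cv2.resize(im[y0:y1,x0:x1,::-1],None,fx=s,fy=s,interpolation=cv2.INTER_CUBIC)
    row=[]
    for f,g in [(ld('s12'),ld('c12') if False else ld('c13')),(a,b)]:
        row.append(np.hstack([z(f['pixels'],280,155,312,185,12),z(g['pixels'],325,275,357,305,12)]))
    cv2.imwrite(f'pics/cmp{n}.png',np.vstack(row)[:, :768] if True else 0)
E
python3 - <<'E'
from h import *
watch(15); plan(445,450,455,460,465)
im=cv2.imread('pics/cmp15.png'); print(im.shape)
E
```

```text
phi,r,along [78.  44.9 44.9] F [ 4.4 -4.8  1.7] Fl(x,U,AX) [ 4.1 -3.2  4.3] w 17.8 t 14.85
phi,r,along [79.  44.9 44.9] F [ 3.6 -3.9  2.8] Fl(x,U,AX) [ 3.4 -1.8  4.6] w 17.6 t 14.95
445 [-1.0, 3.8, 1.6] [0.003, -0.0, 0.0]
450 [-1.4, 7.0, 3.9] [0.003, -0.0, 0.0]
455 [-1.4, 10.2, 6.1] [0.003, -0.0, 0.0]
460 [-1.0, 13.4, 8.4] [0.003, -0.0, 0.0]
465 [-0.3, 16.6, 10.6] [0.003, -0.0, 0.0]
(720, 768, 3)
```

```bash
sed -i "s/,12),z(g/,10),z(g/; s/357,305,12)/357,305,10)/" h.py; python3 - <<'E'
from h import *
im=cv2.imread('pics/cmp15.png'); cv2.imwrite('pics/cmp15b.png',cv2.resize(im,None,fx=.8,fy=.8))
E
```

```text
(no output)
```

View pics/cmp15b.png

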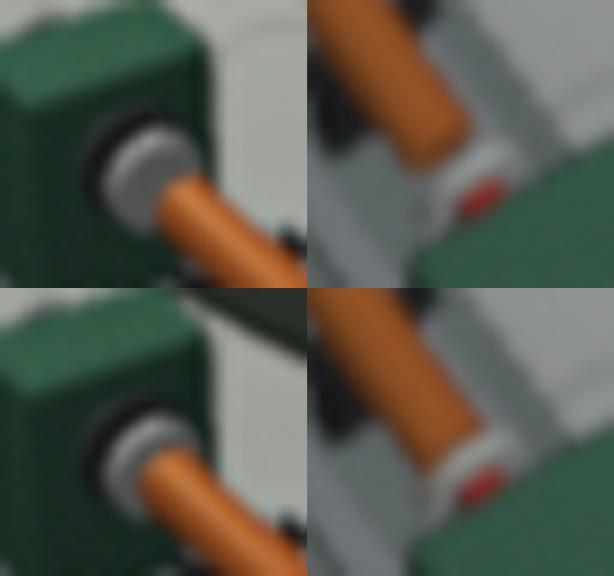

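```bash
python3 - <<'E'
from h import *
f=ld('w7'); s=pickle.load(open('pics/w7.st','rb'))
im=f['pixels'][:,:,::-1]; z=lambda a:cv2.resize(a,None,fx=6,fy=6,interpolation=cv2.INTER_CUBIC)
cv2.imwrite('pics/w7z.png',np.hstack([z(im[50:150,275:365]) [:600],z(im[200:300,285:325])]))
for y in (-45,-40,-35,165,170,175): print(y,[proj(f,toW([0,y,zz]),s).round(1).tolist() for zz in (120,100,80)])
EOF=1
E
```

```text
-45 [[[319.1, 280.3]], [[319.0, 271.4]], [[318.9, 263.4]]]
-40 [[[319.1, 276.3]], [[319.0, 267.6]], [[318.9, 259.9]]]
-35 [[[319.1, 272.4]], [[319.0, 263.8]], [[318.9, 256.3]]]
165 [[[319.7, 83.7]], [[319.5, 86.6]], [[319.4, 89.2]]]
170 [[[319.7, 78.2]], [[319.5, 81.5]], [[319.4, 84.4]]]
175 [[[319.7, 72.6]], [[319.6, 76.3]], [[319.4, 79.5]]]
```

View pics/w7z.png

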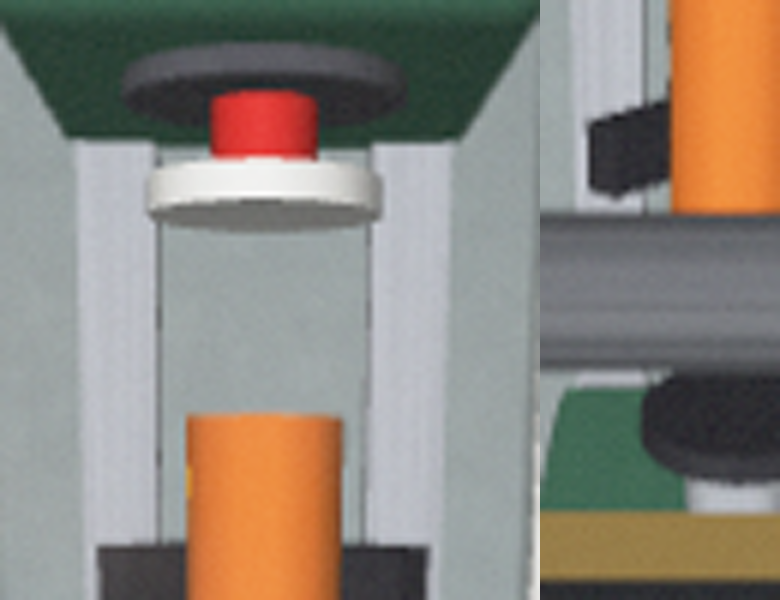

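Request:
jog_arm(series=[[[-0.7, 5, 3], [0.002, 0, 0], 0], [[-0.8, 10, 6.5], [0.002, 0, 0], 0], [[-0.5, 15, 10], [0.002, 0, 0], 0], [[0.5, 19.5, 13.2], [0.002, 0, 0], 0], [[2.2, 24, 16.2], [0.002, 0, 0], 0]])

```text
time_s: 15.37
ee_pos: [550.1, -248.7, 302.3]
ee_rot: [-145.4, 0.1, 3.0]
force: [0.9, -6.0, 1.7]
gripper_width: 17.5
```

```bash
python3 - <<'E'
from h import *
watch(16); plan(480,485,490,495,500,505,510)
E
```

```text
phi,r,along [113.1  45.2  44.9] F [ 0.9 -6.   1.7] Fl(x,U,AX) [ 0.6 -3.9  4.9] w 17.5 t 15.37
phi,r,along [114.6  45.2  44.9] F [ 0.9 -4.6  2.2] Fl(x,U,AX) [ 0.6 -2.5  4.5] w 17.6 t 15.47
480 [1.9, 2.9, 0.9] [0.005, -0.0, 0.0]
485 [3.8, 5.8, 2.8] [0.005, -0.0, 0.0]
490 [6.1, 8.4, 4.6] [0.005, -0.0, 0.0]
495 [8.6, 10.9, 6.3] [0.005, -0.0, 0.0]
500 [11.4, 13.3, 7.8] [0.005, -0.0, 0.0]
505 [14.4, 15.4, 9.2] [0.005, -0.0, 0.0]
510 [17.6, 17.3, 10.4] [0.005, -0.0, 0.0]
```

View pics/cmp16.png

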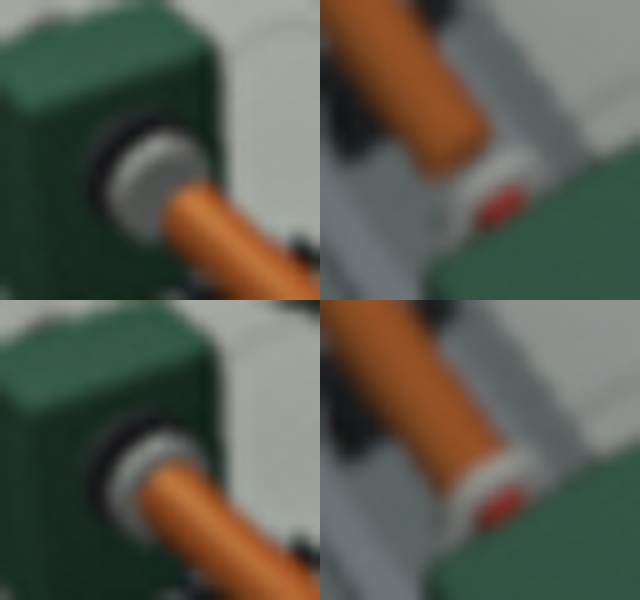

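Request:
jog_arm(series=[[[2.3, 3.2, 1.7], [0.004, 0, 0], 0], [[5, 6.7, 3.8], [0.004, 0, 0], 0], [[8, 10, 6], [0.004, 0, 0], 0], [[11.3, 13, 8], [0.004, 0, 0], 0], [[14.6, 15.4, 9.5], [0.004, 0, 0], 0]])

```text
time_s: 15.88
ee_pos: [563.5, -233.9, 312.2]
ee_rot: [-145.1, 0.3, 3.1]
force: [-5.7, -6.7, 7.0]
gripper_width: 17.9
```

```bash
python3 - <<'E'
from h import *
watch(17); plan(505,510,515,520,525,530)
E
```

```text
phi,r,along [141.8  45.3  44.9] F [-5.7 -6.7  7. ] Fl(x,U,AX) [-6.  -1.2  9.4] w 17.9 t 15.88
phi,r,along [143.   45.3  44.9] F [-1.4 -5.2  7.1] Fl(x,U,AX) [-1.7 -0.1  8.7] w 17.9 t 15.98
505 [0.8, 0.9, -0.5] [0.002, -0.003, -0.001]
510 [4.0, 2.8, 0.7] [0.002, -0.003, -0.001]
515 [7.4, 4.4, 1.8] [0.002, -0.003, -0.001]
520 [11.0, 5.9, 2.6] [0.002, -0.003, -0.001]
525 [14.7, 7.0, 3.3] [0.002, -0.003, -0.001]
530 [18.5, 7.9, 3.8] [0.002, -0.003, -0.001]
```

View pics/cmp17.png

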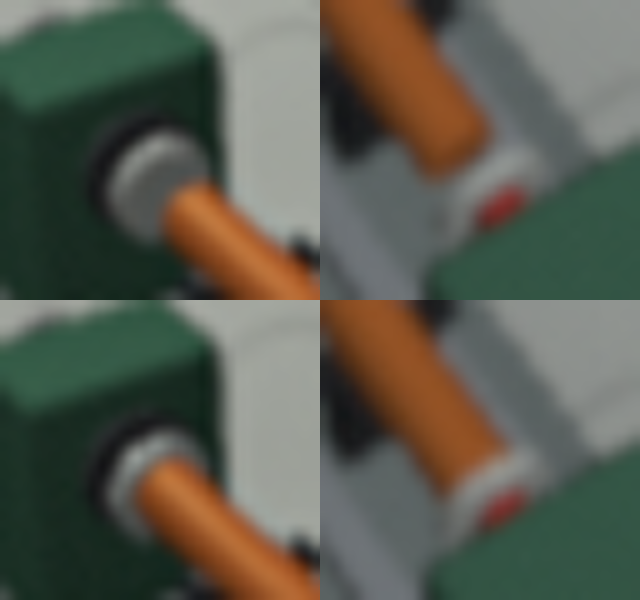

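```bash
cat >> h.py <<'E'
def red(n):
    a=ld(n)['pixels'][275:305,325:357].astype(float)
    r=np.clip(a[...,0]-a[...,1]-0.0,0,None); m=(np.abs(a[...,1]-a[...,2])<25)
    w=np.clip(a[...,0]-1.3*np.maximum(a[...,1],a[...,2]),0,None)*(np.abs(a[...,1]-a[...,2])<0.2*a[...,0])
    ys,xs=np.mgrid[0:30,0:32]; w=w*((xs-18)**2+(ys-20.5)**2<25)
    return w.sum(),(w*xs).sum()/w.sum(),(w*ys).sum()/w.sum()
def dark(n):
    # side: white pad/black ring: horizontal profile left of pad
    a=ld(n)['pixels'].astype(float).mean(2); return a[170:178,284:300].mean(0).round(0)
E
python3 - <<'E'
from h import *
for n in ('scene0','c11','c13','c14','c15','c16','c17'): print(n,np.round(red(n),2))
for n in ('s12','s13','s14','s15','s16','s17'): print(n,dark(n))
E
```

```text
scene0 [360.7   17.65  20.22]
c11 [372.1   17.66  20.21]
c13 [373.7   17.65  20.23]
c14 [370.4   17.65  20.22]
c15 [372.7   17.65  20.22]
c16 [376.2   17.64  20.23]
c17 [249.8   17.8   20.28]
s12 [34. 34. 34. 34. 34. 29. 35. 63. 90. 96. 91. 87. 83. 87. 93. 98.]
s13 [ 35.  34.  33.  34.  33.  29.  35.  63.  89.  96.  91.  85.  85.  91.
  99. 100.]
s14 [ 34.  33.  33.  34.  33.  28.  35.  63.  88.  94.  88.  83.  87.  96.
 101. 101.]
s15 [ 33.  33.  33.  33.  33.  28.  34.  62.  88.  93.  87.  84.  89.  97.
 100.  99.]
s16 [ 33.  33.  33.  33.  33.  28.  34.  62.  87.  92.  85.  86.  94.  99.
 101.  99.]
s17 [ 33.  33.  33.  33.  32.  28.  35.  65.  91.  95.  87.  89.  96. 100.
 101.  99.]
```

Request:
jog_arm(series=[[[3, 2, 0.5], [0.002, -0.003, 0], 0], [[7, 4, 1.6], [0.002, -0.003, 0], 0], [[11, 5.6, 2.6], [0.002, -0.003, 0], 0], [[15, 6.9, 3.4], [0.002, -0.003, 0], 0], [[18.5, 7.7, 4], [0.002, -0.003, 0], 0]])

```text
time_s: 16.4
ee_pos: [580.8, -226.6, 316.8]
ee_rot: [-144.9, 0.3, 3.2]
force: [-4.3, -2.8, 8.3]
gripper_width: 17.6
```

```bash
python3 - <<'E'
from h import *
watch(18); plan(530,535); print(red('c18'),dark('s18'))
E
```

```text
phi,r,along [166.5  45.3  44.9] F [-4.3 -2.8  8.3] Fl(x,U,AX) [-4.4  2.7  8.3] w 17.6 t 16.4
phi,r,along [167.5  45.3  44.9] F [-3.6 -1.8  8.1] Fl(x,U,AX) [-3.7  3.3  7.5] w 18.0 t 16.5
530 [1.2, 0.8, -0.6] [-0.001, -0.003, -0.003]
535 [5.0, 1.4, -0.3] [-0.001, -0.003, -0.003]
(np.float64(72.79999999999995), np.float64(16.907967032967033), np.float64(19.427197802197803)) [ 34.  33.  33.  33.  33.  28.  46.  82.  93.  84.  83.  89.  95.  99.
 100.  98.]
```

View pics/cmp18.png

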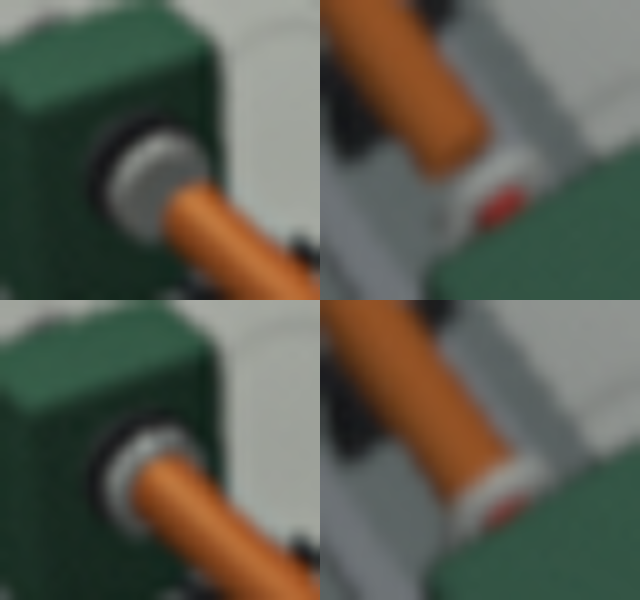

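```bash
python3 - <<'E'
from h import *
from scipy.ndimage import map_coordinates
ys=np.arange(135,190,0.5)
def prof(n,x,z,ch=None):
    f=ld(n); g=f['pixels'].astype(float).mean(2)
    p=np.array([proj(f,toW([x,y,z]))[0] for y in ys]); return map_coordinates(g,[p[:,1],p[:,0]],order=3)
for cam,xs in (('c',[-19,-17,17,19]),('s',[-19,-16,16,19])):
  for x in xs:
    for z in (95,100,105,110):
      a=prof(cam+'16',x,z)
      out=[]
      for n in ('14','15','17','18') if cam=='s' else ('13','15','17','18'):
        b=prof(cam+n,x,z); sl=slice(24,86)
        e=[((b[sl]-np.interp(ys[sl]-d,ys,a))**2).mean() for d in np.arange(-3,12,.1)]
        i=int(np.argmin(e)); out.append((round(i*.1-3,1),round(e[i],1)))
      print(cam,x,z,round(a[24:86].std()),out)
E
```

```text
c -19 95 12 [(-0.2, np.float64(2.1)), (-0.1, np.float64(0.5)), (-0.1, np.float64(0.6)), (0.8, np.float64(15.0))]
c -19 100 8 [(0.1, np.float64(0.4)), (0.0, np.float64(0.4)), (0.0, np.float64(0.4)), (0.5, np.float64(6.0))]
c -19 105 5 [(0.1, np.float64(0.1)), (-0.1, np.float64(0.2)), (0.0, np.float64(0.4)), (0.3, np.float64(1.5))]
c -19 110 2 [(-0.1, np.float64(0.1)), (-0.3, np.float64(0.2)), (-0.1, np.float64(0.3)), (-0.1, np.float64(0.3))]
c -17 95 14 [(-0.5, np.float64(11.0)), (-0.2, np.float64(0.9)), (0.1, np.float64(1.7)), (1.6, np.float64(30.6))]
c -17 100 10 [(-0.3, np.float64(3.3)), (-0.2, np.float64(0.6)), (-0.1, np.float64(0.7)), (1.3, np.float64(16.6))]
c -17 105 6 [(0.0, np.float64(0.7)), (-0.1, np.float64(0.4)), (-0.1, np.float64(0.4)), (1.2, np.float64(6.4))]
c -17 110 3 [(0.1, np.float64(0.2)), (-0.2, np.float64(0.2)), (0.0, np.float64(0.4)), (1.3, np.float64(1.6))]
c 17 95 7 [(0.1, np.float64(7.5)), (0.0, np.float64(0.9)), (-0.1, np.float64(1.8)), (-0.8, np.float64(20.9))]
c 17 100 7 [(-0.3, np.float64(27.2)), (-0.2, np.float64(2.1)), (-0.2, np.float64(0.8)), (-0.3, np
[... 1779 characters left out ...]
t64(0.7)), (0.3, np.float64(8.8))]
s 16 105 23 [(-0.1, np.float64(10.1)), (0.0, np.float64(0.8)), (0.0, np.float64(1.6)), (0.4, np.float64(31.6))]
s 16 110 24 [(0.0, np.float64(1.8)), (0.0, np.float64(1.8)), (0.0, np.float64(0.6)), (0.2, np.float64(23.9))]
s 19 95 22 [(-0.1, np.float64(12.2)), (-0.1, np.float64(0.6)), (-0.2, np.float64(0.6)), (0.2, np.float64(4.4))]
s 19 100 35 [(-0.1, np.float64(11.8)), (0.0, np.float64(0.2)), (-0.1, np.float64(1.4)), (0.3, np.float64(27.9))]
s 19 105 39 [(0.1, np.float64(3.1)), (0.1, np.float64(1.1)), (0.0, np.float64(0.9)), (0.1, np.float64(19.9))]
s 19 110 43 [(0.0, np.float64(0.5)), (0.0, np.float64(0.4)), (0.0, np.float64(0.3)), (0.1, np.float64(6.3))]
```

```bash
python3 - <<'E'
from h import *
plan(532,537,542,547,552)
E
```

```text
phi,r,along [167.5  45.3  44.9] F [-3.6 -1.8  8.1] Fl(x,U,AX) [-3.7  3.3  7.5] w 18.0 t 16.5
532 [2.7, 1.1, -0.4] [-0.001, -0.003, -0.003]
537 [6.6, 1.6, -0.2] [-0.001, -0.003, -0.003]
542 [10.5, 1.9, -0.2] [-0.001, -0.003, -0.003]
547 [14.4, 1.8, -0.4] [-0.001, -0.003, -0.003]
552 [18.3, 1.5, -0.7] [-0.001, -0.003, -0.003]
```

Request:
jog_arm(series=[[[4, 1, 0.2], [0, -0.003, -0.003], 0], [[8, 1.4, 0.4], [0, -0.003, -0.003], 0], [[12, 1.6, 0.4], [0, -0.003, -0.003], 0], [[15, 1.5, 0.2], [0, -0.003, -0.003], 0], [[18, 1.2, 0], [0, -0.003, -0.003], 0]])

```text
time_s: 16.92
ee_pos: [597.8, -225.4, 317.0]
ee_rot: [-144.8, 0.3, 3.2]
force: [-4.3, 0.6, 7.5]
gripper_width: 17.3
```

```bash
python3 - <<'E'
from h import *
watch(19); plan()
from scipy.ndimage import map_coordinates
ys=np.arange(135,190,0.5)
def prof(n,x,z):
    f=ld(n); g=f['pixels'].astype(float).mean(2)
    p=np.array([proj(f,toW([x,y,z]))[0] for y in ys]); return map_coordinates(g,[p[:,1],p[:,0]],order=3)
for cam,x,z in (('c',17,110),('c',19,110),('s',-19,95),('s',-19,105),('s',-19,110),('s',-16,105)):
    for ref in ('16','18'):
        a=prof(cam+ref,x,z); b=prof(cam+'19',x,z); sl=slice(24,86)
        e=[((b[sl]-np.interp(ys[sl]-d,ys,a))**2).mean() for d in np.arange(-3,12,.1)]
        print(cam,x,z,ref,round(np.argmin(e)*.1-3,1),round(min(e),1))
E
```

```text
phi,r,along [-171.6   45.3   45. ] F [-4.3  0.6  7.5] Fl(x,U,AX) [-4.3  5.   5.7] w 17.3 t 16.92
phi,r,along [-170.8   45.4   45. ] F [-1.8 -0.3  6.8] Fl(x,U,AX) [-1.8  3.7  5.7] w 17.5 t 17.02
c 17 110 16 5.8 18.4
c 17 110 18 2.1 9.0
c 19 110 16 5.2 26.4
c 19 110 18 -0.9 8.0
s -19 95 16 5.8 2.4
s -19 95 18 1.2 1.2
s -19 105 16 6.7 7.7
s -19 105 18 2.8 22.3
s -19 110 16 6.0 17.9
s -19 110 18 2.4 7.9
s -16 105 16 6.0 6.8
s -16 105 18 2.8 1.9
```

View pics/cmp19.png

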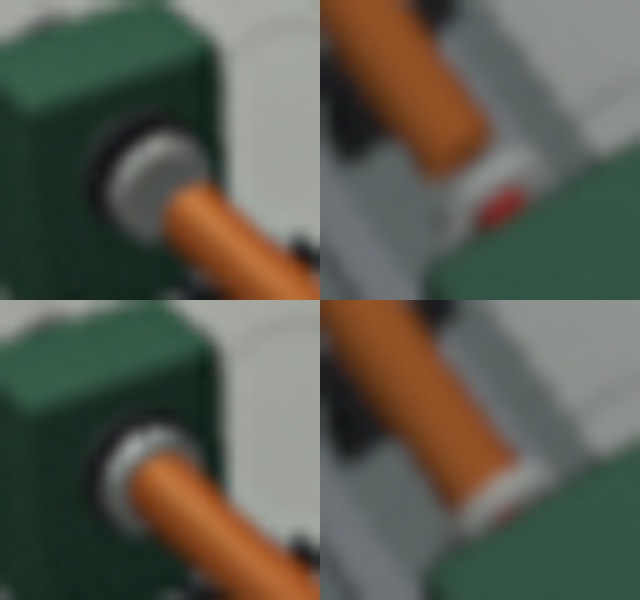

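Request:
jog_arm(series=[[[0, 0, 0], [0, 0, 0], 0.3], [[0, 0, 0], [0, 0, 0], 0.5], [[0, 0, 0], [0, 0, 0], 0.6], [[0, 0, 0], [0, 0, 0], 0.6], [[0, 0, 0], [0, 0, 0], 0.6]])

```text
time_s: 17.43
ee_pos: [598.1, -225.5, 316.4]
ee_rot: [-144.8, 0.3, 3.1]
force: [-0.1, 0.0, 0.7]
gripper_width: 48.1
```

Request:
jog_arm(series=[[[0.3, -6, 8.5], [0, 0, 0], 0.6], [[0.7, -14, 20], [0, 0, 0], 0.6], [[1.3, -26, 37], [0, 0, 0], 0.6], [[2, -40, 57], [0, 0, 0], 0.6], [[2.8, -57, 82], [0, 0, 0], 0.6]])

```text
time_s: 17.85
ee_pos: [600.7, -282.9, 398.7]
ee_rot: [-144.7, 0.4, 3.2]
force: [0.1, -0.6, -0.3]
gripper_width: 54.6
```

```bash
python3 - <<'E'
from h import *
watch(20)
s=st(); pickle.dump(s,open('pics/w20.st','wb')); save('wrist','w20'); print(s['ee_pos'],s['force'],s['time_s'])
E
```

```text
phi,r,along [-172.2   45.2  144.9] F [ 0.1 -0.6 -0.3] Fl(x,U,AX) [ 0.1 -0.6  0.1] w 54.6 t 17.85
[ 601.04855109 -284.92122027  403.05515534] [ 0.41124045 -1.3274249  -0.36473492] 17.95
```

View pics/cmp20.png

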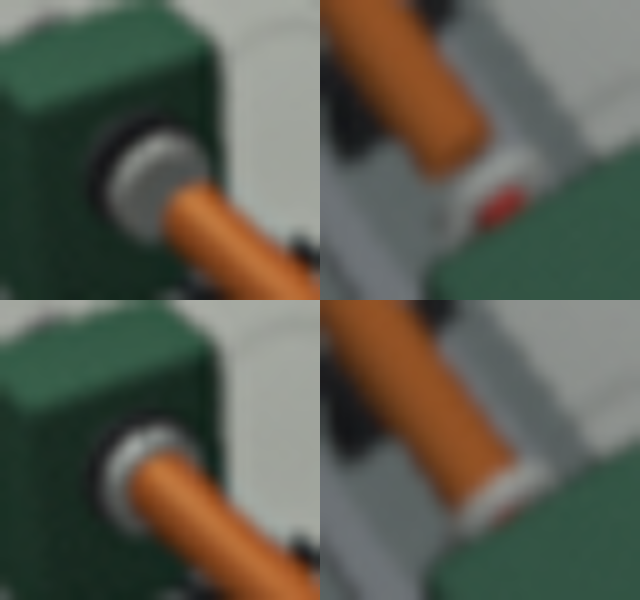

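View pics/w20.png

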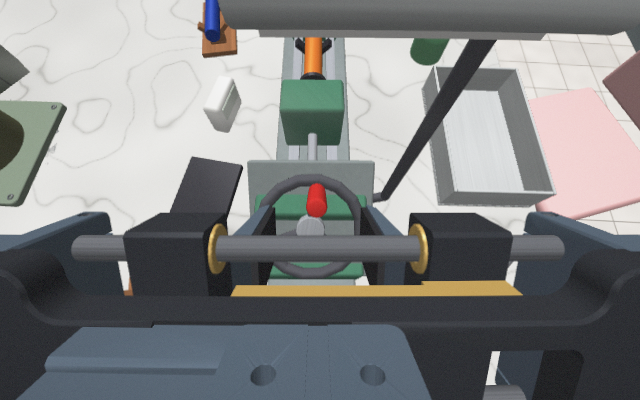

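Request:
jog_arm(series=[[[0, -10, 5], [0, 0, 0], 0.6], [[0, -20, 10], [0, 0, 0], 0.6], [[0, -20, 10], [0, 0, 0], 0.6], [[0, -20, 10], [0, 0, 0], 0.6], [[0, -20, 10], [0, 0, 0], 0.6]])

```text
time_s: 18.42
ee_pos: [600.8, -303.5, 410.0]
ee_rot: [-144.9, 0.1, 3.1]
force: [-1.0, -0.3, -0.5]
gripper_width: 54.7
```

```bash
python3 - <<'E'
from h import *
save('scene','c21',(270,200,380,320),5); save('side','s21',(210,140,370,240),5)
a=ld('c21')['pixels'].astype(int);b=ld('c19')['pixels'].astype(int); print(np.abs(a-b)[275:305,325:357].max())
s=st(); print(s['force'],s['time_s'])
E
```

```text
6
[ 0.01638805 -0.13749463  0.08908719] 18.5167
```

View pics/c21.png

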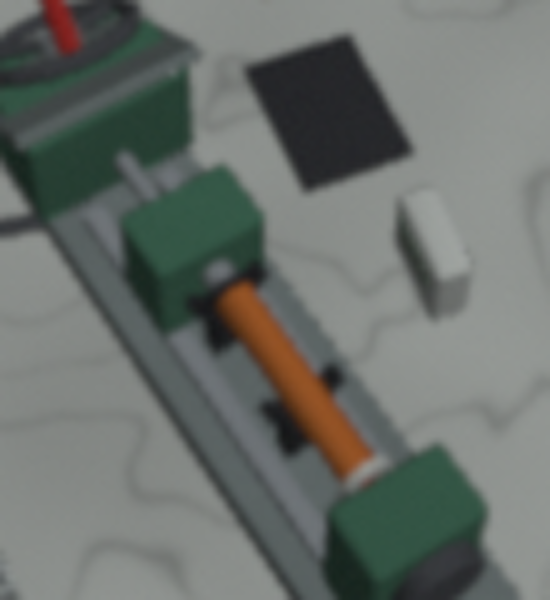

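View pics/s21.png

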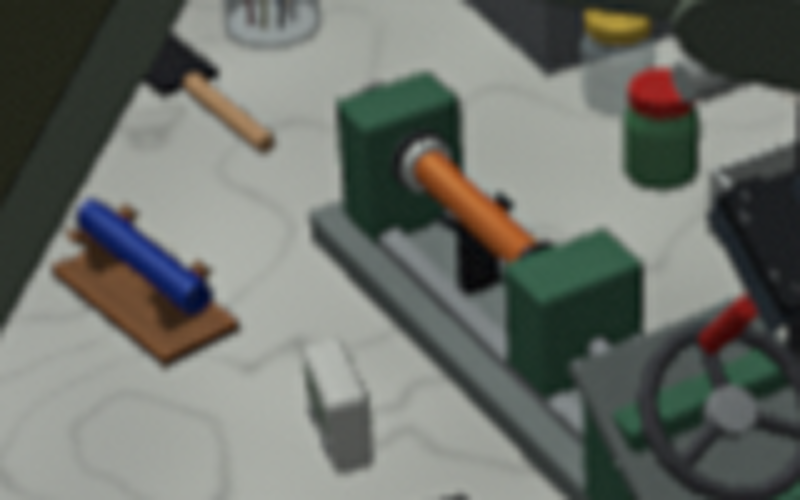

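The pictures show the rod seated in both V's, held between the tail disc and the pad, with the pad unchanged since I let go of the wheel. The blue rod, timer and plate look undisturbed. I'm handing the job in.

```bash
python3 -c "
from workcell import env; print(env.job_done())"
```

```text
the job is handed in; nothing more can be done
None
```

I laid the amber rod in both V rests and let go. I then gripped the red handle, wound the wheel about 549° clockwise (1.5 turns), released it, backed off along the wheel's axis and handed in at 18.5 s. The interface gave no verdict.

**Pad travel:** Comparing pictures before and after contact puts the stop pad about 5.9 mm in (most readings 5.8–6.0, range 5.2–6.7). Travel since contact, at about 499°, gives 5.6 mm. Pad pictures before and after letting go were the same.

**Other checks:** The last pictures show the rod in both V's between the tail disc and the pad, clear of the fingers. The blue rod, timer and plate are where they started. The largest force reading was about 11 N.

**Disagreements:**
- The red-stem area in the picture suggested the pad was 2–3 mm in at about 503°. The pad's rim showed only 0.3–0.5 mm there, and I used the rim.
- Early estimates of the starting room were 206–217 mm. The 206 mm figure matched where contact came.
- Two of the rim-matching lines in the last pad check gave inconsistent steps between successive pictures, and I left them out.

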